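# Put the loose bolts away in the narrow-necked jar

## Task

Put the three loose hex bolts from the sorting board away in the narrow-necked jar: swing the cover on its neck well aside, feed the bolts in through the neck one at a time, then swing the cover back so that it closes the mouth. Keep the jar standing, and leave the plain nut, the eye nut and everything else lying about where they are.

Things in the scene. Friction and masses are not known exactly. Their poses are not given: they have to be found in the camera images.
- jar: clear plastic jar with a black foot, standing loose on the table, 0.9 kg, 104 mm in diameter, with straight sides up to 112 mm, a sloping shoulder up to 140 mm and a narrow neck up to the rim at 170 mm. Origin at the centre of its underside; z up; its x axis points from the neck towards the cover's pivot. Inside, the bottom is raised to a blunt cone, 28 mm above the origin in the middle, so that what is dropped in falls over to the side
- mouth (a point): centre of the jar's mouth, level with the rim (170 mm above the jar's underside). Neck: round, 36 mm inside diameter, 44 mm outside, with a black collar; axes as the jar's
- pivot (a point): on the vertical axis about which the cover swivels, at rim height, beside the neck, 36 mm from the centre of the mouth along the jar's x axis
- cover (a joint): angle of the flat aluminium swivel cover (a disc 46 mm in diameter and 5 mm thick that lies 1 mm above the rim): 0 = stopped squarely over the mouth, growing clockwise as seen from above about the pivot, up to a stop at 2.1 rad, where it is well aside. From 1.4 rad on the mouth is wholly uncovered. It moves with light friction (under 1 N at its knob) and stays where it is left
- knob (a point): middle of the upright round knob on the centre of the cover's disc: 14 mm in diameter, 26 mm tall, from 6 to 32 mm above the rim; this point is on its axis 19 mm above the rim, and 36 mm from the pivot axis. The knob spins freely about its own upright axis, so it can be pinched and carried round the arc without turning the hand; the jar is loose and slides a little if the knob is pulled off that arc
- bolt0_mid (a point): steel hex bolt standing upright on its head on the board, threaded shank up: head 22 mm across the flats (25.4 mm across corners) and 9 mm thick at the bottom, shank 14 mm in diameter and 60 mm long above it, 69 mm tall in all, 100 g. This point is on its axis half-way up, 34.5 mm above the underside of the head; its z axis runs from the head along the shank (up at the start)
- bolt1_mid (a point): a second bolt like bolt0
- bolt2_mid (a point): a third bolt like bolt0
- board: fixed wooden sorting board, 220 x 270 x 12 mm, its top 12 mm above the table; origin at the centre of its underside, x along the short side. The three bolts, the nut and the eye nut stand on it in any order, in a near row of three places 120 mm short of a far row of two (measured along the board's x axis); neighbours in a row are at least 65 mm apart
- nut: bystander: large plain hex nut lying flat on the board, 30 mm across flats, 16 mm tall; origin at the centre of its underside
- eyenut: bystander: eye nut standing on the board, a round foot 28 mm in diameter with an upright ring on it, 51 mm tall in all; origin at the centre of its underside
- caster: bystander: swivel caster standing on its mounting plate, 60 x 75 mm, 77 mm tall; origin under the plate's centre
- tape: bystander: grey roll of tape lying flat, 100 mm in diameter, 48 mm tall; origin at the centre of its underside
- tin: bystander: plain steel tin, 68 mm in diameter, 100 mm tall; origin at the centre of its underside
- wrench: bystander: wrench lying flat, 170 mm long; origin in the middle of its underside, x along its length
- hammer: bystander: hammer lying flat, 260 mm long; origin under its middle, x along its length

How it is judged:
On the way, in this order (a step that is already met when the one before it is completed fails the run):
1. the cover is swung aside, clear of the mouth (value of joint cover above 1.4 rad), for 0.2 s.
2. a first bolt is down inside the jar (((z of bolt0_mid in the frame of jar between 0.005 and 0.125 m and horizontal distance between bolt0_mid and mouth below 0.05 m) or (z of bolt1_mid in the frame of jar between 0.005 and 0.125 m and horizontal distance between bolt1_mid and mouth below 0.05 m) or (z of bolt2_mid in the frame of jar between 0.005 and 0.125 m and horizontal distance between bolt2_mid and mouth below 0.05 m))), for 0.2 s.
3. then a second bolt ((((z of bolt0_mid in the frame of jar between 0.005 and 0.125 m and horizontal distance between bolt0_mid and mouth below 0.05 m) and (z of bolt1_mid in the frame of jar between 0.005 and 0.125 m and horizontal distance between bolt1_mid and mouth below 0.05 m)) or ((z of bolt0_mid in the frame of jar between 0.005 and 0.125 m and horizontal distance between bolt0_mid and mouth below 0.05 m) and (z of bolt2_mid in the frame of jar between 0.005 and 0.125 m and horizontal distance between bolt2_mid and mouth below 0.05 m)) or ((z of bolt1_mid in the frame of jar between 0.005 and 0.125 m and horizontal distance between bolt1_mid and mouth below 0.05 m) and (z of bolt2_mid in the frame of jar between 0.005 and 0.125 m and horizontal distance between bolt2_mid and mouth below 0.05 m)))), for 0.2 s.
4. then the third bolt (z of bolt0_mid in the frame of jar between 0.005 and 0.125 m and horizontal distance between each of bolt0_mid, bolt1_mid, bolt2_mid and mouth below 0.05 m and z of bolt1_mid in the frame of jar between 0.005 and 0.125 m and z of bolt2_mid in the frame of jar between 0.005 and 0.125 m), for 0.2 s.
At the end, for the whole second after the job is handed in: all three bolts lie inside the jar (the middle of each below the neck), the cover is back over the mouth to within 0.15 rad of its stop, and the jar stands upright on the table (within 0.05 rad), at rest (all of step 4 and value of joint cover below 0.15 rad and angle between jar's own z axis and vertical below 0.05 rad and height (world z) of jar below 0.01 m and linear speed of jar below 0.02 m/s); the robot touches nothing.
It fails at once if the jar is tipped by more than 0.3 rad (angle between jar's own z axis and vertical above 0.3 rad).
It fails at once if a bystander (nut, eye nut, caster, tape, tin, wrench or hammer) is moved by more than 30 mm (distance of any of nut, eyenut, caster, tape, tin, wrench, hammer from where it was at the start of the episode above 0.03 m).
It also fails if it takes over 72 s, if anything falls off the work surface, if the arm or the gripper's body presses on something with over 40 N, if the wrist force passes 120 N, or if a joint passes its speed limit or range.

## Robot

A 6-joint arm with a two-finger parallel gripper is mounted at the origin on the work surface. World frame = base frame: x ahead of the robot, y to its left, z up, the work surface at z = 0. Lengths are in m, angles in rad, forces in N, time in s.
With the tool pointing down it reaches from about 0.375 to 0.9 m from the base axis. Payload 3.1 kg.
Tool frame: the origin (TCP) lies between the finger pads; the fingertips stand 25 mm ahead of it and the grasp point (between the pads) lies 6 mm ahead of it; x points along the fingers, y is the direction in which the jaws open and shut, and the axes are right-handed (so a half turn about x gives the same grasp; the last joint's range is limited). The gripper opens to 85 mm and grips with 20 to 120 N. Pads are 22 mm wide; open, the fingers measure 114 mm over their backs; the gripper's body (76 mm by 85 mm) begins 54 mm behind the grasp point. The pads swing forward as they close: fully open they stand 13 mm farther back than shut.
Start: joints at [-1.502, 0.527, 1.433, -0, 1.181, -0.178], TCP at [0.153, -0.606, 0.22] pointing down, gripper open.
Joint ranges: [-3.08, 3.08], [-0.75, 2.2], [0.22, 2.44], [-1.43, 4.57], [0, 2.65], [-2.85, 2.85]. Speed limits (rad/s): [2.79, 2.79, 3.14, 3.14, 3.14, 3.14].

## Interface

Orientations are given as a unit quaternion [x, y, z, w].
In Python, from station import manip, viewer, workorder gives the robot as it stands.
- The arm moves only by the shell command python3 -m crank 'ROWS' [FORCE]. ROWS is JSON, one flat list of numbers, 5 for each row, row after row: the opening, from 0 (shut) to 1 (fully open), then the shift along the world's x, y, z in mm, then the turn about the world's z in rad. A call has 1 to 10 rows; each row is the pose to reach, as a shift and turn from the pose commanded when the call began; what a row does not reach only later rows make up. A row lasts 1/8 s, in which the tool goes at most 62.5 mm and 10.7 degrees, less where a joint would pass 70% of its speed; a pose out of reach is approached as far as the arm can. A call with a gripper value outside its range is refused whole. The fingers move at their own pace and stop on an object; FORCE is the grip in N (left out, the last holds). Time passes only in rows, so rows that repeat a pose let the fingers close. It gives the time, the measured TCP pose, the force and the opening at its end, in the units of the state.
- manip.sense(): the state, without advancing time (a new reading comes with each control period).
- viewer.snapshot(name): name is "side" or "top"; returns a dict with "img" (384x512x3 uint8, red, green, blue), "range_z" (384x512 float32, m along the optical axis (not along the pixel's ray), 0 where there is no reading), "fx", "fy", "cx", "cy" (pixels), "k1" (the pictures are not rectified: a ray, as slopes to the right and down, at radius r is drawn at 1 + k1 r^2 times it, then the intrinsics apply), "origin" and "attitude" of the camera in the world. Camera axes: x right, y down, z forward; pixel columns grow to the right and rows downward; lengths in m; the calibration is good to about 2 mm. A picture is of the moment at which its call begins.
- workorder.sign_off(): hands the job in, once; it reports no verdict.
The state is a dict: "t": time; "q": joint angles; "qd": joint speeds; "tau": joint torques, N m; "tcp_pos": TCP position; "tool_rot": TCP orientation; "force": force on the tool from outside, world axes, zero at the start; "ft_torque": the same for the moment, N m; "finger_gap": opening from 0.0 (shut) to 1.0 (fully open).
Only numpy, scipy, OpenCV 4.12 (cv2) and the standard library are available. Lean on these libraries where they do the work, as an engineer would, in place of code of your own. Each camera call takes 0.05 s, during which the arm holds its last target.

## Working session

There is one attempt and no reset: what is moved stays moved. The work goes in short steps, Python scripts to look and compute and a shell command to move; the robot and the scene stay as the last step left them, time stands still between calls to the robot, and variables do not carry over. Pictures are saved under pics/ and viewed, and the job is handed in when it is done.

```bash
ls; mkdir -p pics
cat > h.py <<'E'
import numpy as np, cv2
from station import manip, viewer, workorder
from scipy.spatial.transform import Rotation as R
def snap(n,f):
    s=viewer.snapshot(n); cv2.imwrite('pics/'+f+'.png',s['img'][:,:,::-1]); np.savez('pics/'+f+'.npz',**{k:np.asarray(v) for k,v in s.items()}); return s
def rot(s):
    a=np.asarray(s['attitude']); return a if a.shape==(3,3) else R.from_quat(a).as_matrix()
def rays(s,u,v):
    x=(np.asarray(u,float)-s['cx'])/s['fx']; y=(np.asarray(v,float)-s['cy'])/s['fy']
    xd,yd=x.copy(),y.copy()
    for _ in range(20):
        r2=x*x+y*y; x=xd/(1+s['k1']*r2); y=yd/(1+s['k1']*r2)
    return x,y
def cloud(s):
    v,u=np.mgrid[0:384,0:512]; x,y=rays(s,u,v); z=s['range_z']
    P=np.stack([x*z,y*z,z],-1)@rot(s).T+np.asarray(s['origin']); P[z==0]=np.nan
    return P
def at(s,u,v,zw):  # pixel -> world at height
    x,y=rays(s,u,v); d=np.stack([x,y,np.ones_like(x)],-1)@rot(s).T; o=np.asarray(s['origin'])
    return o+d*((zw-o[2])/d[...,2:3])
E
python3 - <<'E'
from h import *
print(manip.sense())
for n in('top','side'):
    s=snap(n,n+'0'); print(n,s['origin'],s['attitude'],s['fx'],s['fy'],s['cx'],s['cy'],s['k1'])
    P=cloud(s); print(np.nanpercentile(P.reshape(-1,3),[1,50,99],axis=0))
E
```

```text
pics
{'t': 0.0, 'q': array([-1.50251049e+00,  5.28472826e-01,  1.43392682e+00,  2.57800634e-05,
        1.18141111e+00, -1.78497588e-01]), 'qd': array([-1.12563193e-03, -1.05800411e-03,  1.63969010e-03, -5.32495785e-04,
       -4.74763718e-05, -7.09299867e-04]), 'tau': array([-1.92555803e-03, -4.42363071e+01, -1.78028888e+01, -2.48556144e-04,
        8.39970162e-03,  2.54247162e-06]), 'tcp_pos': array([ 0.15266359, -0.60528743,  0.21862177]), 'tool_rot': array([ 0.70178218,  0.08780894, -0.70167896,  0.08624382]), 'force': array([ 0.18052827, -0.20928218, -0.48514955]), 'ft_torque': array([-4.77956073e-02, -7.88935333e-04, -2.68066255e-05]), 'finger_gap': 1.000655844283186}
top [0.33383374 0.11223608 1.43712936] [-0.70270147  0.70628177 -0.05685667  0.06437402] 447.1306374618615 447.1306374618615 259.3050452034653 190.95276932308542 -0.04024565063381874
[[-1.63316747e-02 -8.17237159e-01 -7.55931116e-01]
 [ 5.79507766e-01  1.40360545e-01 -3.68170742e-04]
 [ 1.25392022e+00  1.40054738e+00  7.60520291e-01]]
side [ 0.41388075 -0.85575722  0.82139569] [ 0.88307703 -0.05525272  0.04010683 -0.46423435] 401.0108812466145 401.0108812466145 250.85098354821722 191.46370943414033 -0.0067840440179957485
[[-0.56092603 -0.4241734  -0.44107821]
 [ 0.60440644  0.08987263  0.00319257]
 [ 1.25068732  2.34626783  0.70905645]]
```

View pics/top0.png

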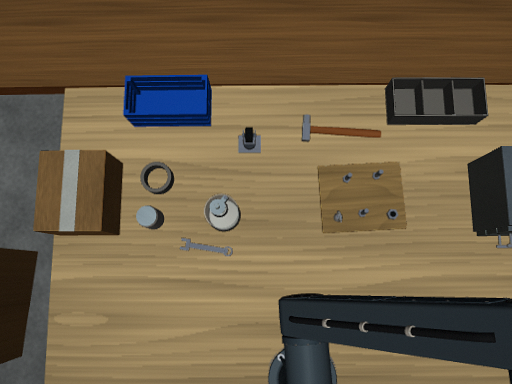

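View pics/side0.png

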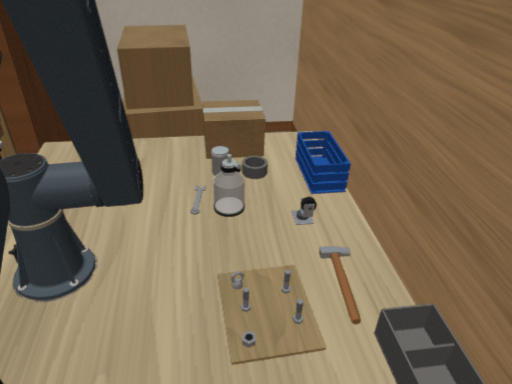

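The top view shows the jar at about (222,212). The board's bolts are at about (347,178), (377,174) and (363,212), with the eye nut at (338,216) and the nut at (392,214). Next I'll crop in for a closer look.

Run:
```python
from h import *
t=cv2.imread('pics/top0.png'); s=cv2.imread('pics/side0.png')
a=cv2.resize(t[150:250,310:415],None,fx=3.8,fy=3.8,interpolation=cv2.INTER_CUBIC)
b=cv2.resize(t[180:245,190:255],(380,380),interpolation=cv2.INTER_CUBIC)
cv2.imwrite('pics/c1.png',np.hstack([a,b]) if a.shape[0]==b.shape[0] else a)
c=cv2.resize(s[140:225,190:275],(390,390),interpolation=cv2.INTER_CUBIC); d=cv2.resize(s[260:360,210:310],(390,390),interpolation=cv2.INTER_CUBIC)
cv2.imwrite('pics/c2.png',np.hstack([c,d]))
```

```text
(no output)
```

View pics/c1.png

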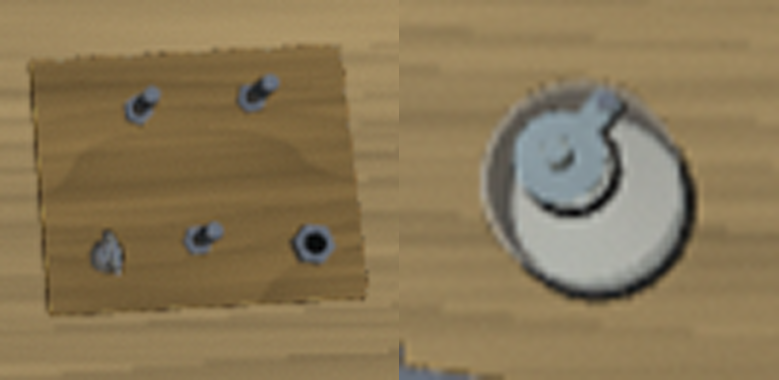

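View pics/c2.png

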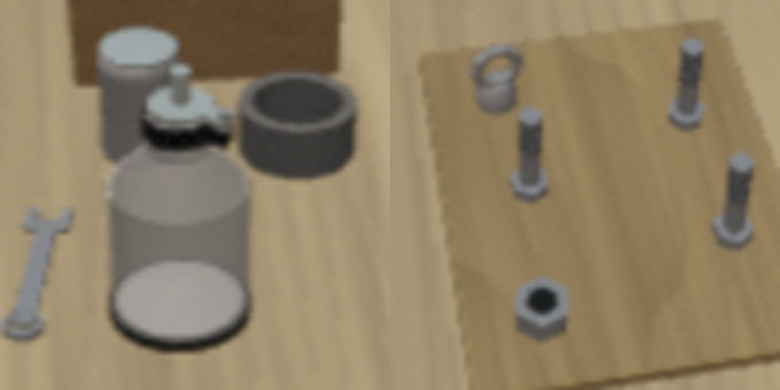

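```bash
cat > loc.py <<'E'
from h import *
def comps(P,m,minn=3):
    n,l,st,c=cv2.connectedComponentsWithStats(m.astype(np.uint8),connectivity=8)
    return [(l==i) for i in range(1,n) if st[i,4]>=minn]
def circ(p):
    A=np.c_[2*p,np.ones(len(p))]; x=np.linalg.lstsq(A,(p**2).sum(1),rcond=None)[0]; return x[:2],np.sqrt(x[2]+x[:2]@x[:2])
E
python3 - <<'E'
from loc import *
for n in('top','side'):
    d=np.load(f'pics/{n}0.npz'); s={k:d[k] for k in d.files}; P=cloud(s)
    X,Y,Z=P[...,0],P[...,1],P[...,2]
    m=(X>.35)&(X<.72)&(Y>-.4)&(Y<.0)
    b=m&(Z>.006)&(Z<.018); print(n,'board',np.nanmedian(Z[b]), cv2.minAreaRect(np.c_[X[b],Y[b]].astype(np.float32)))
    for c in comps(P,m&(Z>.020)&(Z<.12)):
        q=P[c]; v,u=np.nonzero(c); top=q[q[:,2]>q[:,2].max()-.012]
        hi=q[q[:,2]>.04]
        print(' obj n',len(q),'px',u.mean().round(1),v.mean().round(1),'zmax',q[:,2].max().round(4),'mean',q.mean(0).round(4),'top',top.mean(0).round(4), 'hi',hi.mean(0).round(4) if len(hi) else '')
    m=(Y>.1)&(Y<.4)&(X>.3)&(X<.65)
    k=m&(Z>.19)&(Z<.22); print(' knob',P[k].mean(0).round(4),k.sum(),P[k][:,2].max())
    k=m&(Z>.165)&(Z<.184); print(' cover',P[k].mean(0).round(4),k.sum(), np.median(Z[k]))
    print(cv2.minEnclosingCircle(np.c_[X[k],Y[k]].astype(np.float32)))
    np.set_printoptions(suppress=True,linewidth=200)
    v,u=np.nonzero(m&(Z>.1)); print(u.min(),u.max(),v.min(),v.max())
    if n=='top': print((Z[195:235,203:243:1]*1000)[::2,::2].round(0))
E
```

```text
top board 0.011917860593252838 ((0.534750759601593, -0.1997954547405243), (0.36414507031440735, 0.39873769879341125), 0.2536284625530243)
 obj n 47 px 377.6 173.6 zmax 0.0916 mean [ 0.6266 -0.247   0.0556] top [ 0.6277 -0.2484  0.0834] hi [ 0.6262 -0.2471  0.0729]
 obj n 50 px 347.7 176.3 zmax 0.0884 mean [ 0.6184 -0.1522  0.0558] top [ 0.6201 -0.1539  0.0816] hi [ 0.6188 -0.1526  0.0721]
 obj n 51 px 363.8 211.4 zmax 0.087 mean [ 0.5068 -0.1982  0.0552] top [ 0.5079 -0.1994  0.0827] hi [ 0.5069 -0.1981  0.0738]
 obj n 87 px 391.8 213.4 zmax 0.0355 mean [ 0.5035 -0.2934  0.0278] top [ 0.5033 -0.2938  0.0285] hi 
 obj n 72 px 338.3 216.0 zmax 0.0639 mean [ 0.4947 -0.1209  0.0412] top [ 0.4972 -0.1226  0.0588] hi [ 0.4954 -0.1229  0.0574]
 knob [0.5088 0.2453 0.2011] 22 0.20613672304356245
 cover [0.5092 0.2399 0.175 ] 253 0.1753799860495946
((0.5122348070144653, 0.2372012436389923), 0.03176189586520195)
204 238 193 227
[[  2.   3.  -4.   0.   2. 114. 119. 121.  nan 120. 115. 181. 117. 116.   2.  -6.   4.   1.   1.   5.]
 [ -3.   2.  -2.   5. 117. 119. 120. 124. 127. 124. 180. 179. 176
[... 2132 characters left out ...]
i [ 0.4909 -0.1232  0.0531]
 obj n 119 px 285.9 280.2 zmax 0.0826 mean [ 0.6152 -0.1562  0.0522] top [ 0.6159 -0.1545  0.0773] hi [ 0.6155 -0.1562  0.0652]
 obj n 121 px 245.2 297.9 zmax 0.0823 mean [ 0.5039 -0.2026  0.0535] top [ 0.5044 -0.2012  0.0779] hi [ 0.5042 -0.2026  0.0654]
 obj n 133 px 298.3 310.2 zmax 0.0825 mean [ 0.6248 -0.2534  0.0524] top [ 0.6255 -0.2513  0.0781] hi [ 0.6249 -0.2532  0.0648]
 obj n 153 px 248.0 337.8 zmax 0.0299 mean [ 0.4992 -0.2955  0.0265] top [ 0.4992 -0.2955  0.0265] hi 
 knob [0.5048 0.244  0.1986] 17 0.2036443225517206
 cover [0.5075 0.2357 0.1733] 150 0.17408353224370504
((0.5086020231246948, 0.23885542154312134), 0.03253859654068947)
213 243 154 192
```

Run:
```python
from loc import *
d=np.load('pics/top0.npz'); s={k:d[k] for k in d.files}
st=manip.sense(); print(R.from_quat(st['tool_rot']).as_matrix().round(3))
for n,u,v,z in [('disc',218.4,206.3,.176),('tab',225.5,197.6,.176),('knobtop',217.6,205.6,.202)]: print(n,at(s,u,v,z))
# disc mask from color in top image, height
P=cloud(s); img=s['img'].astype(int)
for n in ('top','side'):
    im=cv2.imread(f'pics/{n}0.png'); c=im[188:230,198:245] if n=='top' else im[148:195,205:250]
    cv2.imwrite(f'pics/z_{n}.png',cv2.resize(c,None,fx=12,fy=12,interpolation=cv2.INTER_NEAREST))
```

```text
[[-0.     0.244 -0.97 ]
 [ 0.002 -0.97  -0.244]
 [-1.    -0.002 -0.   ]]
disc [0.50882644 0.24199751 0.176     ]
tab [0.53381002 0.22195272 0.176     ]
knobtop [0.50720285 0.2415819  0.202     ]
```

View pics/z_top.png

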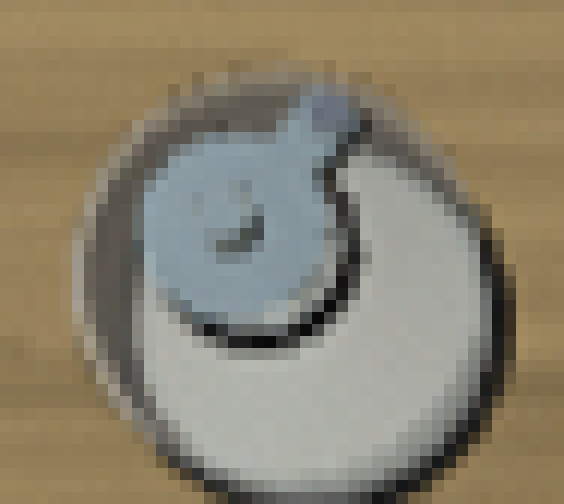

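View pics/z_side.png

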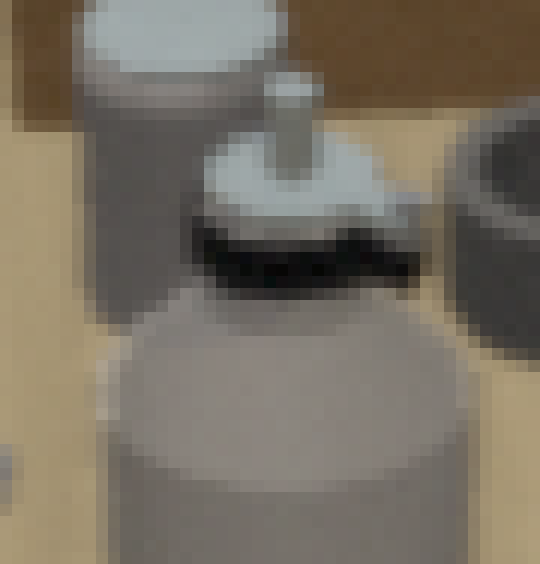

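```bash
python3 -m crank '[0.6,50,60,60,0, 0.6,100,120,60,0, 0.6,150,180,60,0, 0.6,200,240,60,0, 0.6,250,300,60,0, 0.6,290,350,60,0, 0.6,300,410,60,0, 0.6,310,470,60,0, 0.6,320,530,60,0, 0.6,325,590,60,0]' 20; python3 -m crank '[0.6,5,60,0,0, 0.6,10,120,0,0, 0.6,15,180,0,0, 0.6,25,230,-10,0, 0.6,29,260,-20,0, 0.6,29,260,-20,0]'
python3 - <<'E'
from loc import *
s=snap('side','s1'); t=snap('top','t1'); print(manip.sense())
c=s['img'][100:220,160:300,::-1]; cv2.imwrite('pics/s1c.png',cv2.resize(c,None,fx=5,fy=5,interpolation=cv2.INTER_CUBIC))
c=t['img'][150:270,160:300,::-1]; cv2.imwrite('pics/t1c.png',cv2.resize(c,None,fx=5,fy=5,interpolation=cv2.INTER_CUBIC))
E
```

```text
t: 1.35
tcp_pos: [0.463, -0.0912, 0.2793]
tool_rot: [0.702, 0.087, -0.702, 0.087]
force: [0.8, 0.2, -0.1]
finger_gap: 0.603
t: 2.1
tcp_pos: [0.4907, 0.1686, 0.2583]
tool_rot: [-0.701, -0.088, 0.702, -0.088]
force: [0.3, -0.1, -0.5]
finger_gap: 0.6
{'t': 2.2, 'q': array([ 1.11553743e-01,  3.36297332e-01,  1.64727217e+00, -6.45986067e-04,
        1.15913834e+00,  1.43499742e+00]), 'qd': array([-0.0247918 , -0.01312451, -0.0007932 ,  0.00091037, -0.00102434,
        0.00183318]), 'tau': array([ 6.89383876e-01, -3.44642472e+01, -1.74446297e+01,  4.49862017e-02,
        2.78935986e-03,  3.18680373e-03]), 'tcp_pos': array([0.49123705, 0.16653831, 0.25921439]), 'tool_rot': array([-0.70129756, -0.08711592,  0.70209113, -0.08752485]), 'force': array([-0.39190504, -0.12770022, -0.37806193]), 'ft_torque': array([ 0.02350666, -0.0380106 ,  0.05046359]), 'finger_gap': 0.5975047010687998}
```

View pics/s1c.png

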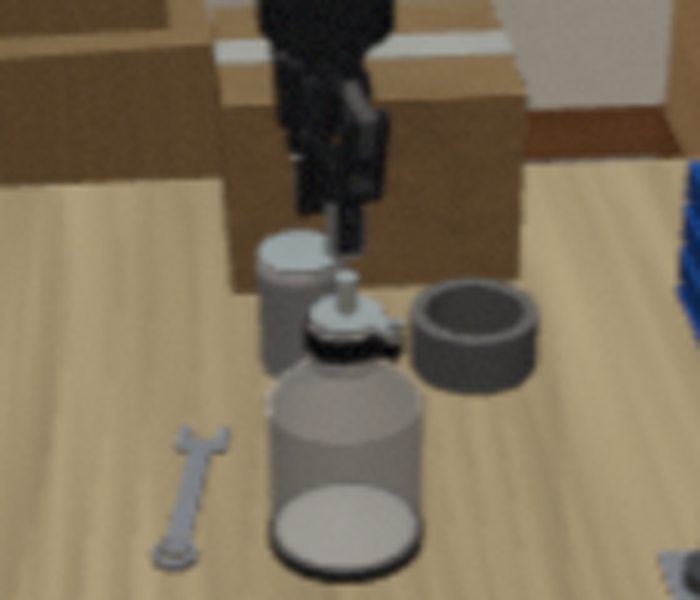

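View pics/t1c.png

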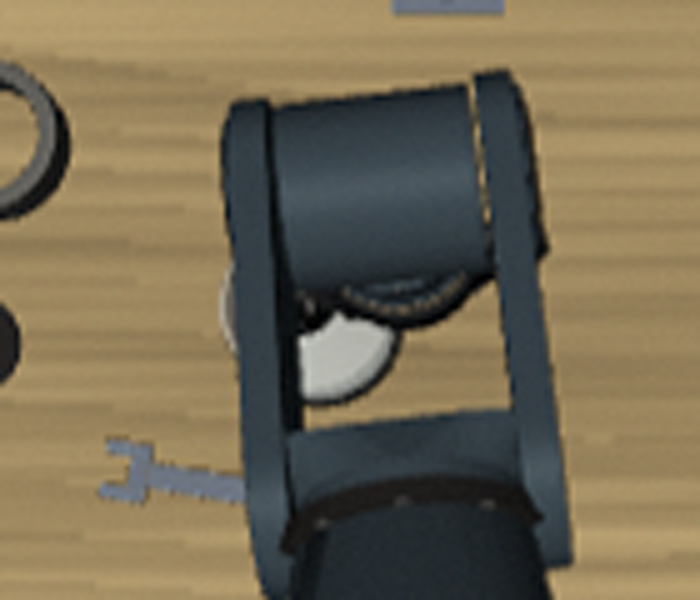

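```bash
cat >> loc.py <<'E'
def load(f):
    d=np.load(f'pics/{f}.npz'); return {k:d[k] for k in d.files}
def proj(s,p):
    c=(np.atleast_2d(p)-np.asarray(s['origin']))@rot(s); x=c[:,0]/c[:,2]; y=c[:,1]/c[:,2]; k=1+s['k1']*(x*x+y*y)
    return np.c_[s['fx']*x*k+s['cx'],s['fy']*y*k+s['cy']]
E
python3 - <<'E'
from loc import *
s=load('s1'); P=cloud(s)
tcp=np.array([.4912,.1665,.2592])
for sg in(1,-1):
  for g in (.0255,.040): print(sg,g,proj(s,tcp+sg*g*np.array([.244,-.97,0])-[0,0,.022]))
for v in range(135,156):
  r=[]
  for u in range(215,243):
    p=P[v,u]; 
    r.append('%4d'%(p[1]*1000) if np.isfinite(p[1]) and p[1]<.3 else '   .')
  print(v,' '.join(r))
m=(P[...,2]>.225)&(P[...,2]<.27)&(abs(P[...,1]-.167)<.06)&(abs(P[...,0]-.49)<.06)
for c in comps(P,m): print(P[c].mean(0),P[c].min(0),P[c].max(0),c.sum())
print(proj(s,[[.5088,.244,.202],[.505,.244,.202]]),'knob meas 228.7,155')
cv2.imwrite('pics/s1d.png',cv2.resize(s['img'][115:165,205:255,::-1],None,fx=12,fy=12,interpolation=cv2.INTER_NEAREST))
E
```

```text
1 0.0255 [[228.91520144 161.95438541]]
1 0.04 [[230.59788585 164.37134996]]
-1 0.0255 [[223.24451127 153.80914138]]
-1 0.04 [[221.69913107 151.58939124]]
135    .    .    .  196  190  191  196  193  197  139  133  129  114  109  108    .  141  135  127  118  116  112    .    .    .    .    .    .
136    .    .    .  196  195    .  194  194  196  138  131  132  114  109  112  127  120  122  119  117  116  120    .    .    .    .    .    .
137    .    .    .  199  192  193  190  193  196  140  129  131  115  109  109  118  119  123  117  116  115  115    .    .    .    .    .    .
138    .    .    .  193  192  196  193  195  196  135  130  131  117  109  110  117  113  115  117  120  113    .    .    .    .    .    .    .
139    .    .    .  197  193  192  193  199  196  197  129  118  112  112  112  113  114  115  112  114  114    .    .    .    .    .    .    .
140    .    .    .  194  189  192  199  194  197  194  129  128  115  110  111  113  114  114  117    .    .    .    .    .    .    .    .    .
141    .    .    .  196  190  190  195  193  192  197  136  136  117  128  130  13
[... 1456 characters left out ...]
    .    .    .    .    .    .    .    .    .
152    .    .    .    .    .    .    .    .    .    .    .    .    .    .    .    .    .    .    .    .    .    .    .    .    .    .    .    .
153    .    .    .    .    .    .    .    .    .    .    .    .    .    .    .    .    .    .    .    .    .    .    .    .    .    .    .    .
154    .    .    .    .    .    .    .    .    .    .    .    .    .  250  254    .    .    .    .    .    .    .    .    .    .    .    .    .
155    .    .    .    .    .    .    .    .    .    .    .    .  252  243  242  245    .    .    .    .    .    .    .    .    .    .    .    .
[[229.72046919 155.10287784]
 [228.51314807 155.1626128 ]] knob meas 228.7,155
```

View pics/s1d.png

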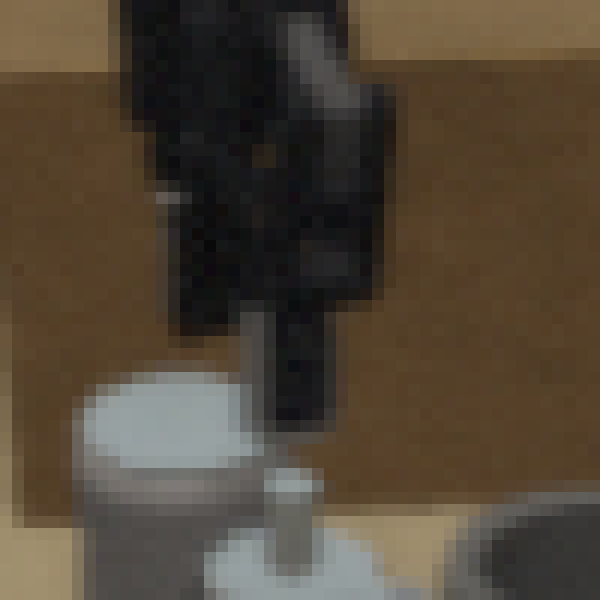

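```bash
python3 - <<'E'
from loc import *
s=load('s1'); P=cloud(s)
print(P[141:152,225:232].reshape(-1,3).mean(0)); 
for v in range(146,152): print(v,np.nanmean(P[v,226:231],axis=0).round(4))
for n,z in(('disc',170.),): pass
k=P[154:166,225:232]; print(P[156:163,227:231].reshape(-1,3).mean(0))
print(P[170:176,224:236].reshape(-1,3).mean(0))
E
python3 - <<'E'
from station import manip
print(manip.sense()['tcp_pos'])
E
```

```text
[nan nan nan]
146 [0.4948 0.1334 0.2935]
147 [0.4947 0.1331 0.2905]
148 [0.4948 0.1346 0.2865]
149 [0.4946 0.1332 0.2841]
150 [0.4946 0.1336 0.2808]
151 [0.4951 0.1403 0.2739]
[0.5046297  0.24202791 0.18928691]
[nan nan nan]
[0.49123705 0.16653831 0.25921439]
```

```bash
python3 -m crank '[0.15,5,60,0,0, 0.15,5,60,0,0, 0.15,5,60,0,0, 0.15,5,60,0,0]'
python3 - <<'E'
from loc import *
s=snap('side','s2'); print(manip.sense()['tcp_pos'])
P=cloud(s)
cv2.imwrite('pics/s2d.png',cv2.resize(s['img'][105:165,195:255,::-1],None,fx=10,fy=10,interpolation=cv2.INTER_NEAREST))
for v in range(125,166): print(v,[tuple((np.nan_to_num(P[v,u])*1000).astype(int)) for u in (224,226,228,230,232)])
E
```

```text
t: 2.7
tcp_pos: [0.4967, 0.2252, 0.2596]
tool_rot: [-0.702, -0.086, 0.702, -0.087]
force: [0.2, -0.5, 0.2]
finger_gap: 0.148
[0.49667169 0.22535954 0.25963542]
125 [(np.int64(489), np.int64(203), np.int64(324)), (np.int64(493), np.int64(181), np.int64(334)), (np.int64(499), np.int64(177), np.int64(336)), (np.int64(505), np.int64(179), np.int64(334)), (np.int64(511), np.int64(188), np.int64(330))]
126 [(np.int64(489), np.int64(201), np.int64(322)), (np.int64(493), np.int64(182), np.int64(331)), (np.int64(500), np.int64(190), np.int64(327)), (np.int64(506), np.int64(193), np.int64(325)), (np.int64(511), np.int64(188), np.int64(327))]
127 [(np.int64(489), np.int64(206), np.int64(316)), (np.int64(493), np.int64(179), np.int64(329)), (np.int64(500), np.int64(193), np.int64(322)), (np.int64(505), np.int64(185), np.int64(326)), (np.int64(511), np.int64(190), np.int64(323))]
128 [(np.int64(489), np.int64(207), np.int64(313)), (np.int64(493), np.int64(184), np.int64(323)), (np.int64(500), np.int64(189), np.int64(321)), (np.int64(505), np.int64(191), np.int64(320)), (np.int64(511), np.int64(19
[... 8092 characters left out ...]
, np.int64(242), np.int64(175)), (np.int64(496), np.int64(239), np.int64(176)), (np.int64(502), np.int64(236), np.int64(178)), (np.int64(508), np.int64(238), np.int64(176)), (np.int64(515), np.int64(240), np.int64(174))]
164 [(np.int64(489), np.int64(234), np.int64(176)), (np.int64(495), np.int64(235), np.int64(175)), (np.int64(502), np.int64(232), np.int64(176)), (np.int64(508), np.int64(233), np.int64(175)), (np.int64(514), np.int64(233), np.int64(175))]
165 [(np.int64(489), np.int64(233), np.int64(173)), (np.int64(494), np.int64(222), np.int64(179)), (np.int64(501), np.int64(225), np.int64(177)), (np.int64(507), np.int64(228), np.int64(175)), (np.int64(514), np.int64(227), np.int64(175))]
```

View pics/s2d.png

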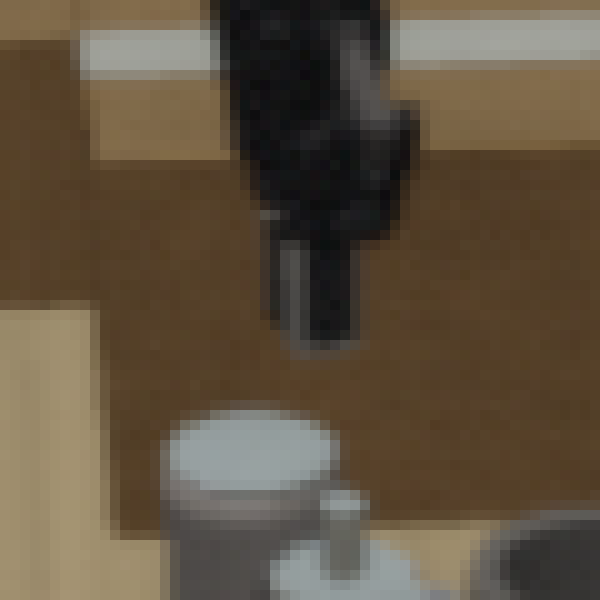

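The fingertips appear about 30 mm higher than the quoted tool length implies. The side view shows the tips at about (226,140), z≈0.27, with the TCP at 0.26. I'll descend in steps over the knob, checking the pictures and the force.

```bash
python3 -m crank '[0.5,10,18,0,0, 0.5,10,18,0,0, 0.5,10,18,-15,0, 0.5,10,18,-25,0, 0.5,10,18,-25,0]'
python3 - <<'E'
from loc import *
s=snap('side','s3'); print(manip.sense()['tcp_pos'],manip.sense()['force'])
P=cloud(s)
cv2.imwrite('pics/s3d.png',cv2.resize(s['img'][115:175,195:255,::-1],None,fx=10,fy=10,interpolation=cv2.INTER_NEAREST))
E
```

```text
t: 3.38
tcp_pos: [0.5053, 0.2441, 0.2329]
tool_rot: [-0.7, -0.087, 0.703, -0.087]
force: [-0.0, 0.2, -0.1]
finger_gap: 0.503
[0.50601142 0.24437971 0.23364976] [ 0.13304304 -0.72156835  0.3459801 ]
```

View pics/s3d.png

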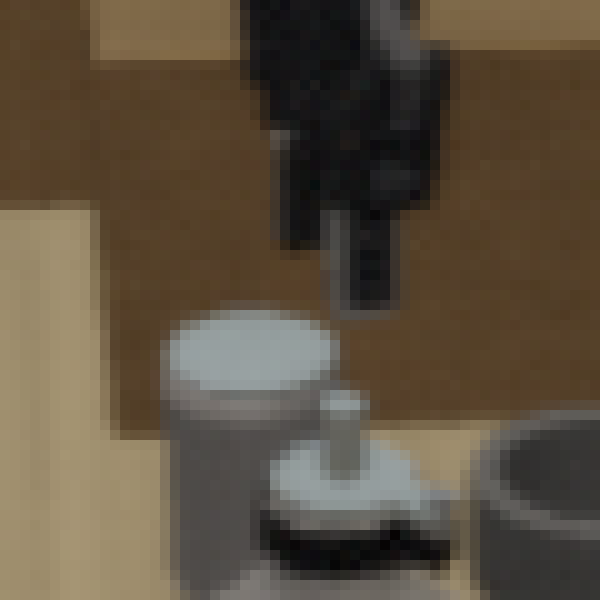

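```bash
python3 -m crank '[0.5,1,0,-15,0, 0.5,1,0,-25,0, 0.5,1,0,-25,0]'
python3 - <<'E'
from loc import *
s=snap('side','s4'); print(manip.sense()['tcp_pos'],manip.sense()['force'])
P=cloud(s)
cv2.imwrite('pics/s4d.png',cv2.resize(s['img'][115:175,195:255,::-1],None,fx=10,fy=10,interpolation=cv2.INTER_NEAREST))
for v in range(142,166): print(v,[tuple((np.nan_to_num(P[v,u])*1000).astype(int).tolist()) for u in (228,230,232)])
E
```

```text
t: 3.8
tcp_pos: [0.5067, 0.2446, 0.2082]
tool_rot: [-0.701, -0.087, 0.703, -0.087]
force: [-0.4, -0.5, -0.3]
finger_gap: 0.505
[0.5072938  0.2447404  0.20883488] [-0.37533721 -0.2177561  -0.25068312]
142 [(501, 211, 265), (505, 194, 273), (511, 192, 274)]
143 [(501, 208, 263), (505, 194, 270), (511, 190, 272)]
144 [(501, 218, 254), (506, 208, 259), (513, 213, 256)]
145 [(501, 215, 252), (507, 210, 255), (513, 214, 253)]
146 [(501, 217, 248), (506, 209, 252), (513, 212, 250)]
147 [(501, 214, 246), (506, 208, 249), (513, 211, 247)]
148 [(501, 218, 241), (506, 207, 246), (513, 212, 243)]
149 [(501, 218, 237), (507, 212, 240), (513, 213, 239)]
150 [(501, 216, 235), (507, 214, 236), (513, 217, 234)]
151 [(501, 214, 233), (506, 208, 235), (512, 209, 234)]
152 [(501, 215, 229), (507, 213, 229), (513, 212, 230)]
153 [(501, 214, 226), (507, 215, 225), (513, 219, 222)]
154 [(504, 253, 200), (539, 583, 15), (547, 584, 15)]
155 [(503, 248, 199), (510, 248, 199), (547, 582, 11)]
156 [(503, 243, 199), (509, 243, 199), (547, 586, 4)]
157 [(502, 238, 198), (509, 242, 196), (547, 581, 2)]
158 [(503, 247, 189), (509, 245, 190), (547, 583, -3)]
159 [(503, 243, 188), (509, 245, 187), (518, 266, 174)]
160 [(502, 239, 186), (509, 242, 185), (517, 256, 176)]
161 [(502, 240, 182), (509, 240, 182), (516, 247, 178)]
162 [(503, 245, 176), (509, 241, 178), (516, 247, 174)]
163 [(502, 239, 176), (509, 242, 174), (515, 239, 175)]
164 [(502, 233, 176), (508, 236, 174), (514, 234, 174)]
165 [(501, 228, 175), (507, 226, 176), (514, 233, 172)]
```

View pics/s4d.png

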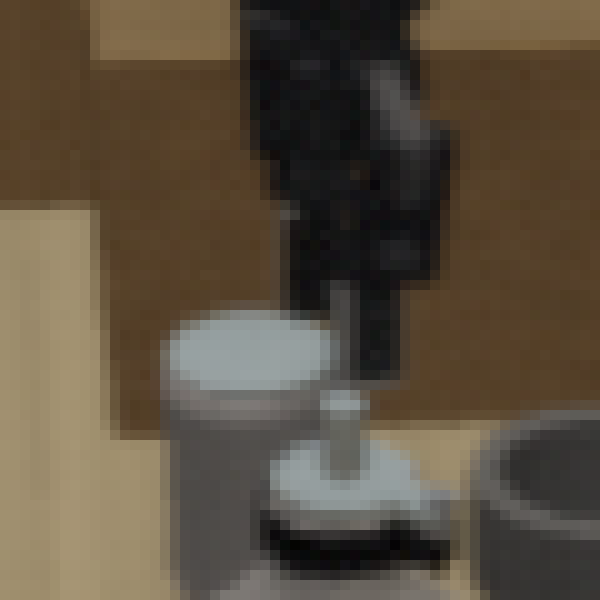

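```bash
python3 -m crank '[0.5,0,0,-15,0, 0.5,0,0,-22,0, 0.5,0,0,-22,0]'
python3 - <<'E'
from loc import *
s=snap('side','s5'); print(manip.sense()['tcp_pos'],manip.sense()['force'])
P=cloud(s)
cv2.imwrite('pics/s5d.png',cv2.resize(s['img'][115:175,195:255,::-1],None,fx=10,fy=10,interpolation=cv2.INTER_NEAREST))
for v in range(150,166): print(v,[tuple((np.nan_to_num(P[v,u])*1000).astype(int).tolist()) for u in (228,230,232)])
E
```

```text
t: 4.22
tcp_pos: [0.507, 0.2446, 0.1866]
tool_rot: [-0.701, -0.087, 0.702, -0.087]
force: [-0.1, 0.0, 0.2]
finger_gap: 0.496
[0.50745104 0.24474406 0.18708793] [0.11161478 0.23440918 0.12060604]
150 [(501, 219, 233), (505, 196, 245), (511, 196, 245)]
151 [(501, 217, 231), (506, 206, 236), (513, 212, 233)]
152 [(501, 217, 228), (506, 211, 231), (513, 213, 229)]
153 [(501, 214, 226), (507, 215, 225), (512, 206, 229)]
154 [(501, 217, 221), (506, 210, 224), (513, 217, 220)]
155 [(501, 219, 216), (507, 214, 218), (512, 211, 220)]
156 [(501, 217, 213), (507, 214, 215), (513, 216, 214)]
157 [(501, 219, 209), (506, 213, 212), (513, 218, 209)]
158 [(501, 218, 206), (506, 211, 210), (513, 212, 209)]
159 [(501, 217, 203), (507, 224, 199), (513, 218, 201)]
160 [(502, 237, 188), (509, 247, 182), (517, 263, 172)]
161 [(503, 243, 181), (509, 241, 181), (516, 254, 174)]
162 [(502, 243, 177), (0, 0, 0), (516, 246, 175)]
163 [(502, 239, 176), (508, 237, 177), (515, 240, 174)]
164 [(502, 235, 174), (508, 234, 175), (514, 234, 174)]
165 [(501, 230, 174), (507, 225, 177), (513, 223, 178)]
```

View pics/s5d.png

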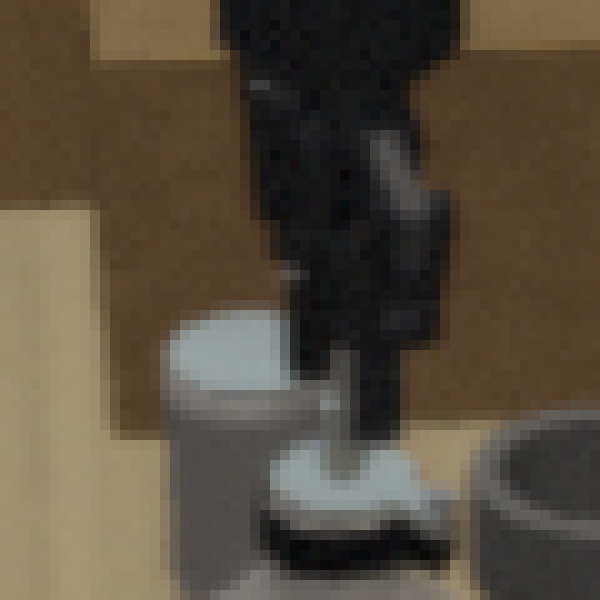

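The side view shows the fingertips at about (231,159), z≈0.20, just past the knob top, and the force reads zero, so the camera height is right. I'll go down 11 mm more and pinch.

```bash
python3 -m crank '[0.5,0,0,-11,0, 0.4,0,0,-11,0, 0.1,0,0,-11,0, 0.1,0,0,-11,0, 0.1,0,0,-11,0, 0.1,0,0,-11,0]' 20
python3 - <<'E'
from loc import *
s=snap('side','s6'); print(manip.sense()['tcp_pos'],manip.sense()['force'],manip.sense()['finger_gap'])
cv2.imwrite('pics/s6d.png',cv2.resize(s['img'][115:175,195:255,::-1],None,fx=10,fy=10,interpolation=cv2.INTER_NEAREST))
E
```

```text
t: 5.03
tcp_pos: [0.5074, 0.245, 0.1766]
tool_rot: [-0.702, -0.087, 0.702, -0.087]
force: [-1.1, 1.5, 0.3]
finger_gap: 0.15
[0.50735326 0.24497195 0.17658098] [-1.87952756  1.36830614  1.17389482] 0.14986454913303676
```

View pics/s6d.png

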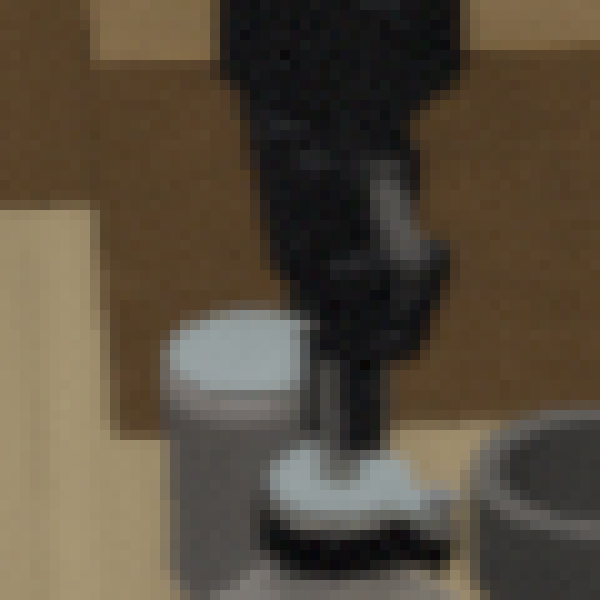

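```bash
python3 -m crank '[0.1,3,3,0,0, 0.1,6,6,0,0, 0.1,10,9,0,0, 0.1,14,11,0,0, 0.1,18,12.5,0,0, 0.1,22.5,13.5,0,0, 0.1,22.5,13.5,0,0]'
python3 - <<'E'
from loc import *
s=snap('side','s7'); m=manip.sense(); print(m['tcp_pos'],m['force'],m['finger_gap'])
cv2.imwrite('pics/s7d.png',cv2.resize(s['img'][115:175,195:255,::-1],None,fx=10,fy=10,interpolation=cv2.INTER_NEAREST))
E
```

```text
t: 5.95
tcp_pos: [0.5313, 0.2582, 0.1766]
tool_rot: [0.702, 0.087, -0.701, 0.087]
force: [-0.0, 1.9, 1.9]
finger_gap: 0.15
[0.53091692 0.25820219 0.17654289] [0.90957791 1.83276871 1.6395877 ] 0.14849012067894773
```

View pics/s7d.png

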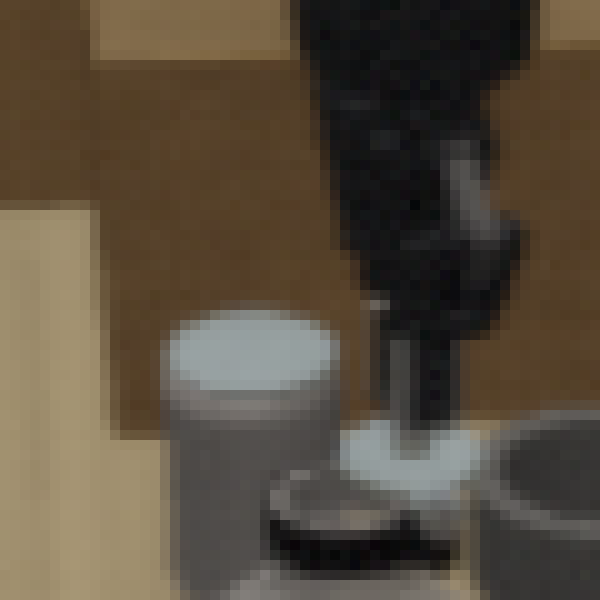

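The mouth is opening, centred at about (228.5,165), and the jar hasn't visibly moved. Continuing the arc.

```bash
python3 -m crank '[0.1,4.5,0.5,0,0, 0.1,9,0.5,0,0, 0.1,13.5,-0.3,0,0, 0.1,18,-1.5,0,0, 0.1,22,-3.2,0,0, 0.1,26,-5.5,0,0, 0.1,29.5,-8.3,0,0, 0.1,32.5,-11.3,0,0, 0.1,36.5,-16.5,0,0, 0.1,36.5,-16.5,0,0]'
python3 - <<'E'
from loc import *
s=snap('side','s8'); m=manip.sense(); print(m['tcp_pos'],m['force'],m['finger_gap'])
cv2.imwrite('pics/s8d.png',cv2.resize(s['img'][115:175,195:255,::-1],None,fx=10,fy=10,interpolation=cv2.INTER_NEAREST))
E
```

```text
t: 7.25
tcp_pos: [0.5674, 0.241, 0.1766]
tool_rot: [0.702, 0.087, -0.701, 0.087]
force: [1.0, 0.5, 0.6]
finger_gap: 0.149
[0.56719012 0.24122102 0.17656091] [2.57674839 1.39292619 1.11847833] 0.14940272442364314
```

View pics/s8d.png

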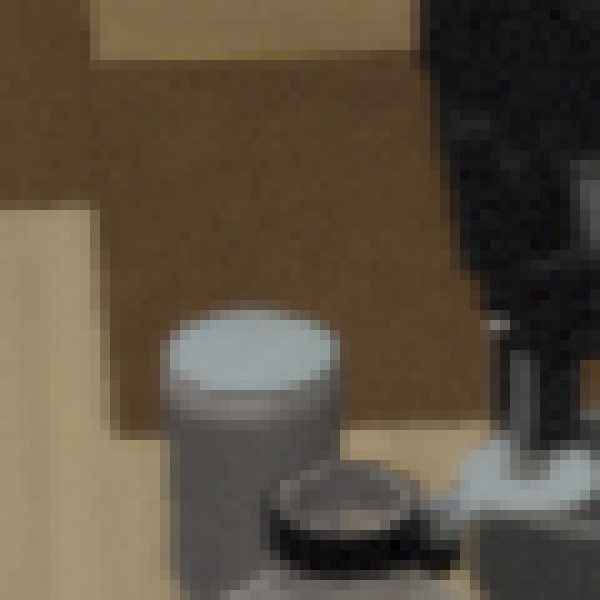

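```bash
python3 -m crank '[0.5,0,0,0,0, 0.5,0,0,0,0, 0.5,0,0,0,0, 0.5,0,0,50,0, 0.5,0,-15,80,0, 0.5,-15,-70,80,0, 0.5,-30,-130,80,0, 0.5,-40,-190,80,0, 0.5,-50,-250,80,0, 0.5,-60,-300,80,0]'
python3 - <<'E'
from loc import *
t=snap('top','t9'); m=manip.sense(); print(m['tcp_pos'],m['force'],m['finger_gap'])
cv2.imwrite('pics/t9d.png',cv2.resize(t['img'][180:240,190:250,::-1],None,fx=10,fy=10,interpolation=cv2.INTER_NEAREST))
E
```

```text
t: 8.55
tcp_pos: [0.5059, -0.0602, 0.2566]
tool_rot: [0.702, 0.087, -0.702, 0.087]
force: [0.5, -0.1, -0.2]
finger_gap: 0.498
[ 0.50527835 -0.06572692  0.25658271] [-0.37391496 -2.90020972 -0.16675593] 0.4964924106455182
```

View pics/t9d.png

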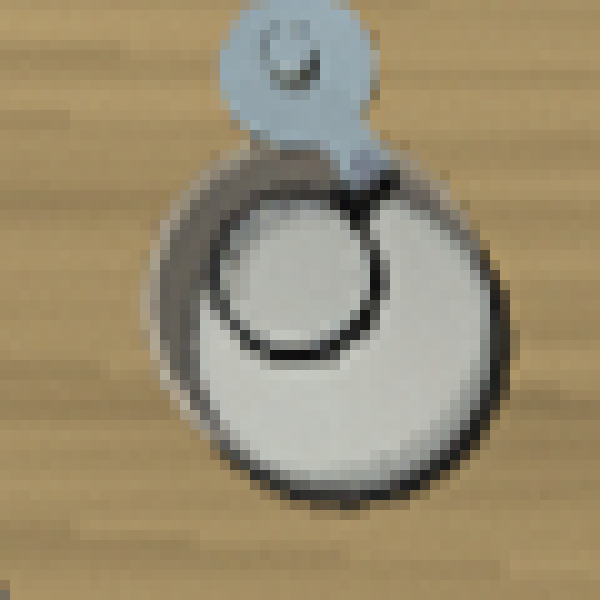

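Run:
```python
from loc import *
t=load('t9'); print('mouth',at(t,219.2,207.2,.168),'knob',at(t,218.5,184.6,.202),'pivot',at(t,225.8,196.3,.178), 'disc',at(t,219.4,186.2,.176))
s=load('s8')
print(at(s,228.7,165.,.170))
# theoretical disc center: side image cols
```

```text
mouth [0.50732054 0.24049395 0.168     ] knob [0.5668421  0.23974531 0.202     ] pivot [0.53724582 0.22095371 0.178     ] disc [0.56705525 0.23978624 0.176     ]
[0.50463355 0.23755337 0.17      ]
```

```bash
python3 -m crank '[0.5,0,-45,-20,0, 0.5,0,-90,-60,0, 0.5,0,-130,-100,0, 0.5,0,-139,-125,0, 0.5,0,-139,-125,0, 0.5,0,-139,-125,0]'
python3 - <<'E'
from loc import *
s=snap('side','s10'); m=manip.sense(); print(m['tcp_pos'],m['force'],m['finger_gap'])
cv2.imwrite('pics/s10d.png',cv2.resize(s['img'][220:340,190:320,::-1],None,fx=5,fy=5,interpolation=cv2.INTER_NEAREST))
E
```

```text
t: 9.35
tcp_pos: [0.5071, -0.1967, 0.1323]
tool_rot: [0.702, 0.087, -0.701, 0.087]
force: [-0.8, 0.2, 0.4]
finger_gap: 0.497
[ 0.50736354 -0.1966882   0.13271367] [0.9948594  0.45851525 0.27842546] 0.5012503398723506
```

View pics/s10d.png

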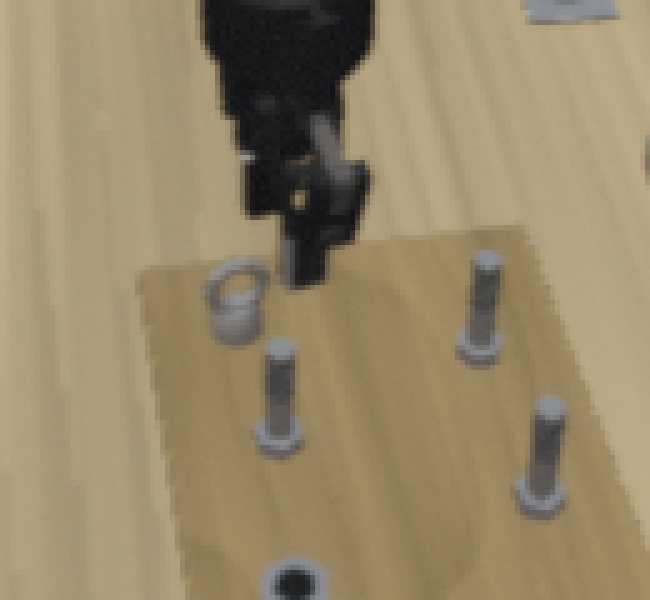

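Run:
```python
from loc import *
s=load('s10'); P=cloud(s)
print(proj(s,[[.5143,-.2265,.147],[.507,-.199,.081],[.507,-.199,.02],[.619,-.153,.081],[.6275,-.248,.081]]),'meas 251.3,277.5 ; 246,289; 246ish')
print(np.nanmean(P[270:276,249:254].reshape(-1,3),0))
print(np.nanmean(P[292:300,244:249].reshape(-1,3),0),np.nanmean(P[287:290,245:247].reshape(-1,3),0))
```

```text
[[251.50115047 277.95842794]
 [246.38610073 289.01799738]
 [246.06336591 305.78506983]
 [287.90159173 271.24469045]
 [299.94662707 300.26918343]] meas 251.3,277.5 ; 246,289; 246ish
[ 0.5119704  -0.23186567  0.17012544]
[ 0.50580464 -0.20302263  0.06263315] [ 0.50824887 -0.17409096  0.05703554]
```

Projection matches the picture: bolt top at (246,289), tip at (251,277). Descending to grip.

```bash
python3 -m crank '[0.5,0,-2,-40,0, 0.5,0,-2,-70,0, 0.5,0,-2,-88,0, 0.5,0,-2,-88,0, 0.1,0,-2,-88,0, 0.1,0,-2,-88,0, 0.1,0,-2,-88,0, 0.1,0,-2,-88,0]' 50
python3 - <<'E'
from loc import *
s=snap('side','s11'); m=manip.sense(); print(m['tcp_pos'],m['force'],m['finger_gap'])
cv2.imwrite('pics/s11d.png',cv2.resize(s['img'][220:340,190:320,::-1],None,fx=5,fy=5,interpolation=cv2.INTER_NEAREST))
E
```

```text
t: 10.4
tcp_pos: [0.5077, -0.1995, 0.0451]
tool_rot: [0.703, 0.086, -0.701, 0.087]
force: [0.2, 0.9, 7.0]
finger_gap: 0.143
[ 0.50763125 -0.19949102  0.04509878] [0.6315239  1.84917469 7.06800916] 0.1438363798548683
```

View pics/s11d.png

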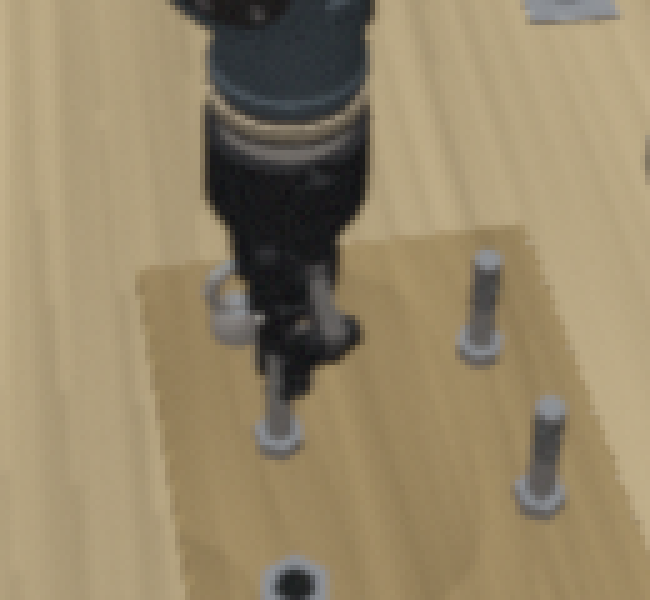

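```bash
python3 -m crank '[0.1,0,0,30,0, 0.1,0,0,80,0, 0.1,0,5,130,0, 0.1,0,30,180,0, 0.1,0,80,215,0, 0.1,0,135,215,0, 0.1,0,190,215,0, 0.1,0,245,215,0, 0.1,0,300,215,0, 0.1,0,350,215,0]' 50; python3 -m crank '[0.1,0,45,0,0, 0.1,0,75,0,0, 0.1,0,90,0,0, 0.1,0,90,0,0, 0.1,0,90,0,0]'
python3 - <<'E'
from loc import *
s=snap('side','s12'); m=manip.sense(); print(m['tcp_pos'],m['force'],m['finger_gap'])
cv2.imwrite('pics/s12d.png',cv2.resize(s['img'][115:185,195:265,::-1],None,fx=8,fy=8,interpolation=cv2.INTER_NEAREST))
E
```

```text
t: 11.7
tcp_pos: [0.5061, 0.1526, 0.2589]
tool_rot: [0.702, 0.087, -0.701, 0.087]
force: [0.5, -0.4, -0.5]
finger_gap: 0.146
t: 12.32
tcp_pos: [0.5066, 0.2397, 0.2585]
tool_rot: [-0.702, -0.086, 0.702, -0.087]
force: [-0.9, 0.1, -1.2]
finger_gap: 0.143
[0.50669755 0.23953372 0.2585106 ] [ 0.09467339  0.03176388 -0.30579699] 0.1425376913686225
```

View pics/s12d.png

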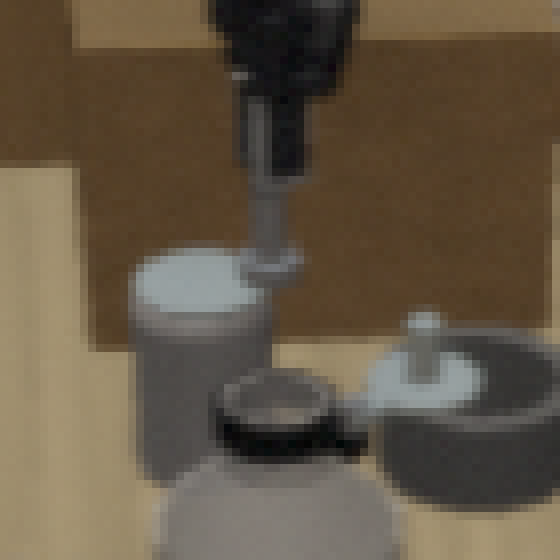

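Run:
```python
from loc import *
s=load('s12'); print(proj(s,[[.5067,.2395,.232],[.5075,.242,.170],[.5067,.2395,.17]])); print('head meas',195+271/8-.5,115+260/8-.5,'mouth',195+276/8-.5,115+400/8-.5)
P=cloud(s); print(np.nanmean(P[146:149,226:232].reshape(-1,3),0))
t=snap('top','t12'); cv2.imwrite('pics/t12d.png',cv2.resize(t['img'][170:240,190:260,::-1],None,fx=8,fy=8,interpolation=cv2.INTER_NEAREST))
```

```text
[[229.07681859 147.3414137 ]
 [229.47354352 164.24107363]
 [229.29418109 164.65382321]]
head meas 228.375 147.0 mouth 229.0 164.5
[0.50460607 0.23548352 0.23543912]
```

View pics/t12d.png

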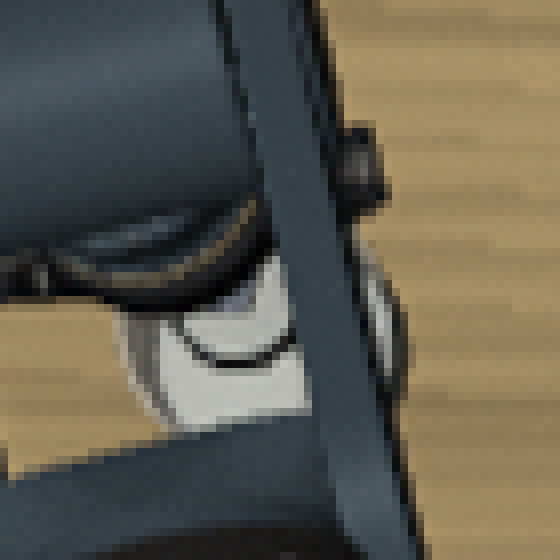

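```bash
python3 -m crank '[0.1,1,2.5,-15,0, 0.1,1,2.5,-35,0, 0.1,1,2.5,-50,0, 0.1,1,2.5,-60,0, 0.1,1,2.5,-66,0, 0.1,1,2.5,-66,0]' 50
python3 - <<'E'
from loc import *
s=snap('side','s13'); m=manip.sense(); print(m['tcp_pos'],m['force'],m['finger_gap'])
cv2.imwrite('pics/s13d.png',cv2.resize(s['img'][115:185,195:265,::-1],None,fx=8,fy=8,interpolation=cv2.INTER_NEAREST))
E
```

```text
t: 13.18
tcp_pos: [0.5076, 0.2433, 0.1922]
tool_rot: [-0.702, -0.087, 0.702, -0.087]
force: [-0.1, -0.2, 0.4]
finger_gap: 0.14
[0.50788638 0.24337415 0.19266283] [ 0.81717596 -0.24624258 -0.74858397] 0.14194773477555944
```

View pics/s13d.png

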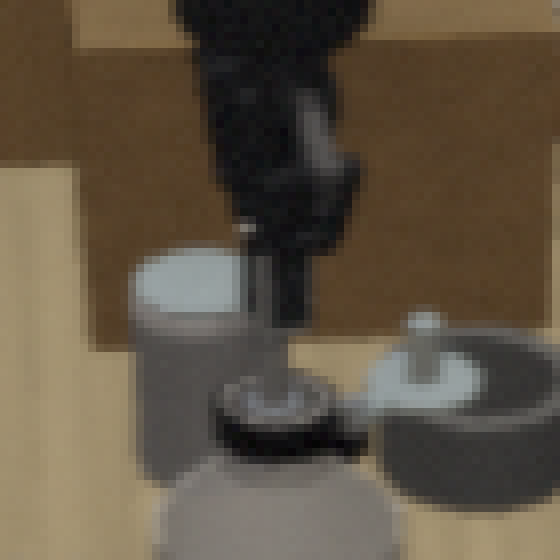

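The bolt head is centred in the mouth at about (229,165), with no contact force. I'll go 20 mm deeper, release and go up.

```bash
python3 -m crank '[0.1,0,-0.5,-12,0, 0.1,0,-0.5,-20,0, 0.1,0,-0.5,-20,0, 0.4,0,-0.5,-20,0, 0.4,0,-0.5,-20,0, 0.4,0,-0.5,-20,0, 0.4,0,-0.5,10,0, 0.4,0,-0.5,65,0, 0.4,0,-0.5,80,0]' 50
python3 - <<'E'
from loc import *
s=snap('side','s14'); m=manip.sense(); print(m['t'],m['tcp_pos'],m['force'],m['finger_gap'])
cv2.imwrite('pics/s14d.png',cv2.resize(s['img'][125:225,190:290,::-1],None,fx=6,fy=6,interpolation=cv2.INTER_NEAREST))
E
```

```text
t: 14.35
tcp_pos: [0.5097, 0.2434, 0.2765]
tool_rot: [0.704, 0.087, -0.699, 0.087]
force: [-0.2, -0.2, 0.5]
finger_gap: 0.4
14.4 [0.50971778 0.24342245 0.27684953] [0.05703166 0.63299829 1.20346869] 0.40176393485890793
```

View pics/s14d.png

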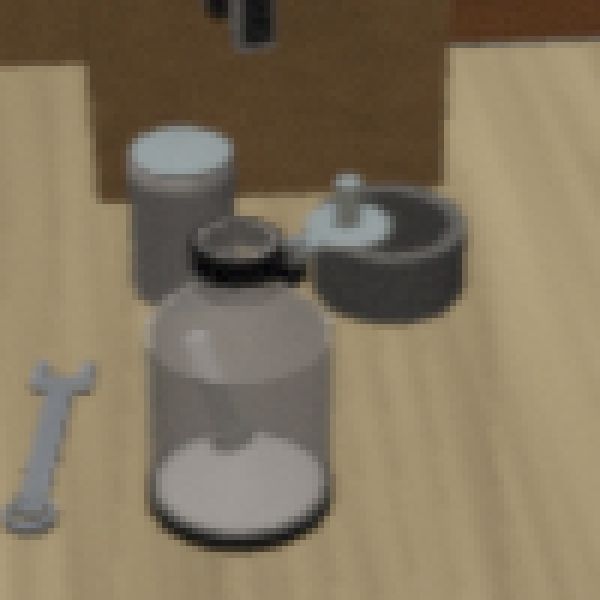

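Bolt 1 is inside the jar, leaning at about (226,192). On to the far-left bolt.

```bash
python3 -m crank '[0.5,10,-50,0,0, 0.5,25,-105,0,0, 0.5,40,-160,0,0, 0.5,55,-215,0,0, 0.5,70,-270,0,0, 0.5,85,-320,-20,0, 0.5,100,-365,-60,0, 0.5,110,-390,-110,0, 0.5,111,-395,-140,0, 0.5,111,-395,-140,0]' 50;python3 -m crank '[0.5,0,0,0,0, 0.5,0,0,0,0]'
python3 - <<'E'
from loc import *
s=snap('side','s15'); m=manip.sense(); print(m['tcp_pos'],m['force'],m['finger_gap'])
g=m['tcp_pos']; print(proj(s,[g+[.007,-.0275,.014],[.619,-.153,.081]]))
cv2.imwrite('pics/s15d.png',cv2.resize(s['img'][220:340,190:320,::-1],None,fx=5,fy=5,interpolation=cv2.INTER_NEAREST))
E
```

```text
t: 15.65
tcp_pos: [0.6155, -0.1517, 0.1282]
tool_rot: [-0.699, -0.088, 0.705, -0.085]
force: [0.2, -0.4, 0.2]
finger_gap: 0.502
t: 15.9
tcp_pos: [0.6196, -0.1519, 0.1344]
tool_rot: [0.703, 0.087, -0.701, 0.088]
force: [-0.2, -0.0, 0.5]
finger_gap: 0.499
[ 0.61959274 -0.15193182  0.13438254] [ 0.5560795  -0.07825119  0.49256766] 0.5009002696645255
[[295.36350104 258.93441914]
 [287.90159173 271.24469045]]
```

View pics/s15d.png

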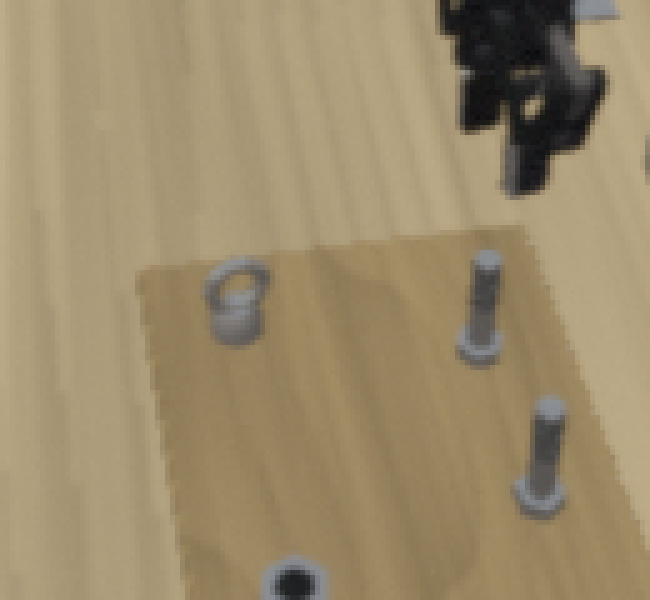

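```bash
python3 -m crank '[0.5,-1.5,-1,-40,0, 0.5,-1.5,-1,-70,0, 0.5,-1.5,-1,-89,0, 0.5,-1.5,-1,-89,0, 0.1,-1.5,-1,-89,0, 0.1,-1.5,-1,-89,0, 0.1,-1.5,-1,-89,0, 0.1,-1.5,-1,-89,0]' 50
python3 - <<'E'
from loc import *
s=snap('side','s16'); m=manip.sense(); print(m['tcp_pos'],m['force'],m['finger_gap'])
cv2.imwrite('pics/s16d.png',cv2.resize(s['img'][220:340,190:320,::-1],None,fx=5,fy=5,interpolation=cv2.INTER_NEAREST))
E
```

```text
t: 16.95
tcp_pos: [0.6183, -0.1536, 0.0451]
tool_rot: [0.703, 0.087, -0.701, 0.088]
force: [0.7, 1.3, 5.9]
finger_gap: 0.142
[ 0.61832944 -0.15357404  0.0451055 ] [3.42328010e-03 2.24998857e-01 6.72963815e+00] 0.14392266552582733
```

View pics/s16d.png

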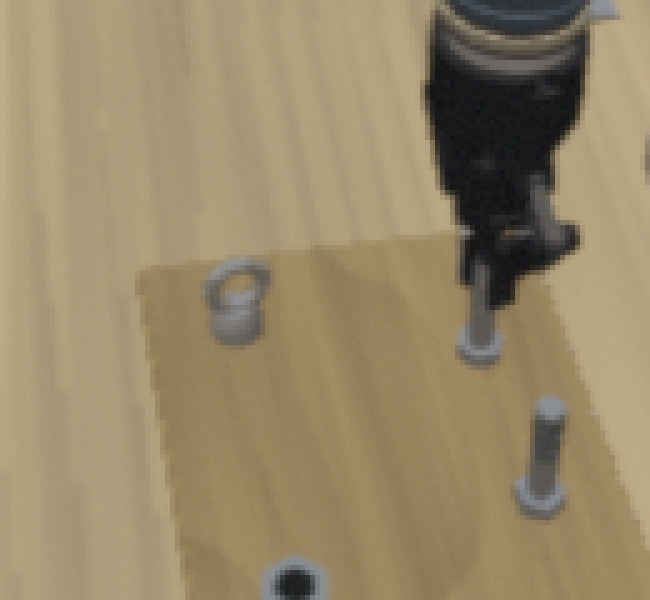

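```bash
python3 -m crank '[0.1,0,0,30,0, 0.1,0,0,80,0, 0.1,-5,5,130,0, 0.1,-20,30,180,0, 0.1,-50,75,214,0, 0.1,-70,130,214,0, 0.1,-85,185,214,0, 0.1,-95,240,214,0, 0.1,-105,295,214,0, 0.1,-110,345,214,0]' 50; python3 -m crank '[0.1,-1,35,0,0, 0.1,-1,50,0,0, 0.1,-1,50,0,0, 0.1,-1,50,0,0]'
python3 - <<'E'
from loc import *
s=snap('side','s17'); m=manip.sense(); g=m['tcp_pos'];print(g,m['force'],m['finger_gap'])
print(proj(s,[g-[0,0,.027]]))
cv2.imwrite('pics/s17d.png',cv2.resize(s['img'][115:185,195:265,::-1],None,fx=8,fy=8,interpolation=cv2.INTER_NEAREST))
E
```

```text
t: 18.25
tcp_pos: [0.5059, 0.1935, 0.2575]
tool_rot: [-0.701, -0.087, 0.702, -0.087]
force: [1.0, 0.5, -1.7]
finger_gap: 0.143
t: 18.75
tcp_pos: [0.5062, 0.2405, 0.2573]
tool_rot: [-0.702, -0.086, 0.702, -0.087]
force: [-0.4, 0.9, -1.5]
finger_gap: 0.144
[0.50632826 0.2403642  0.2574006 ] [ 0.30027704 -0.75650489 -0.88396244] 0.14278178866605462
[[228.93734385 147.67345842]]
```

View pics/s17d.png

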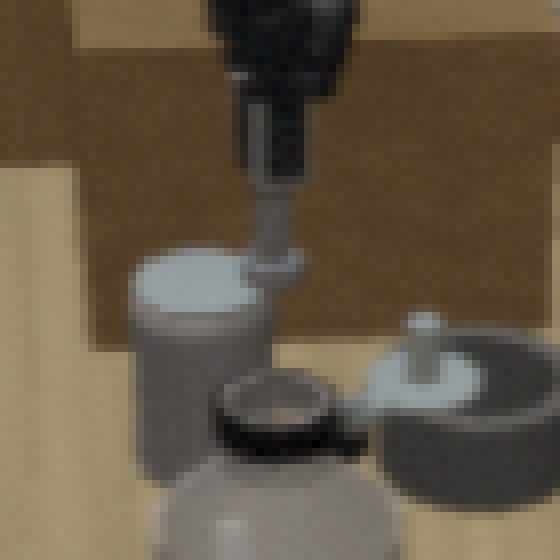

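```bash
python3 -m crank '[0.1,0.7,2,-15,0, 0.1,0.7,2,-35,0, 0.1,0.7,2,-50,0, 0.1,0.7,2,-60,0, 0.1,0.7,2,-66,0, 0.1,0.7,2,-66,0]' 50
python3 - <<'E'
from loc import *
s=snap('side','s18'); m=manip.sense(); print(m['tcp_pos'],m['force'],m['finger_gap'])
cv2.imwrite('pics/s18d.png',cv2.resize(s['img'][115:185,195:265,::-1],None,fx=8,fy=8,interpolation=cv2.INTER_NEAREST))
E
```

```text
t: 19.55
tcp_pos: [0.5068, 0.2438, 0.1912]
tool_rot: [-0.702, -0.087, 0.702, -0.087]
force: [0.4, 0.7, 0.1]
finger_gap: 0.144
[0.5070666  0.2438898  0.19164803] [-0.49253215  0.346559   -0.34419768] 0.14406270038173108
```

View pics/s18d.png

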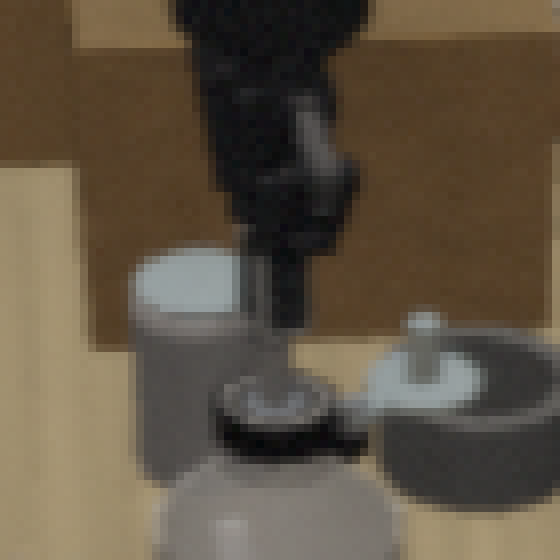

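The second head is centred in the mouth at about (229,165). Going deeper and releasing.

```bash
python3 -m crank '[0.1,0.5,-1,-12,0, 0.1,0.5,-1,-20,0, 0.1,0.5,-1,-20,0, 0.4,0.5,-1,-20,0, 0.4,0.5,-1,-20,0, 0.4,0.5,-1,-20,0, 0.4,0.5,-1,10,0, 0.4,0.5,-1,65,0, 0.4,0.5,-1,80,0]' 50
python3 - <<'E'
from loc import *
s=snap('side','s19'); m=manip.sense(); print(m['t'],m['tcp_pos'],m['force'],m['finger_gap'])
cv2.imwrite('pics/s19d.png',cv2.resize(s['img'][125:225,190:290,::-1],None,fx=6,fy=6,interpolation=cv2.INTER_NEAREST))
E
```

```text
t: 20.72
tcp_pos: [0.5094, 0.2434, 0.2755]
tool_rot: [0.704, 0.087, -0.699, 0.087]
force: [0.1, 0.3, -0.5]
finger_gap: 0.401
20.775 [0.50942617 0.24341598 0.27584249] [0.5066493  0.93941019 1.07256446] 0.3976289206823817
```

View pics/s19d.png

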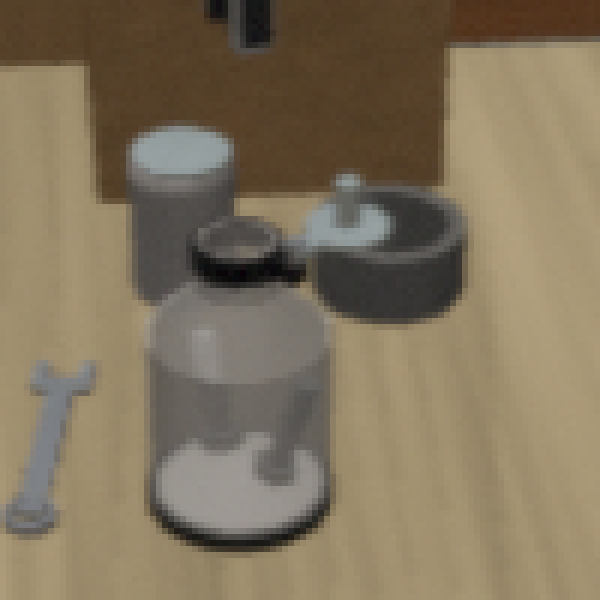

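Two bolts are in, at about (226,192) and (238,197). Now the third.

```bash
python3 -m crank '[0.5,10,-50,0,0, 0.5,22,-105,0,0, 0.5,35,-160,0,0, 0.5,48,-215,0,0, 0.5,61,-270,0,0, 0.5,75,-325,0,0, 0.5,90,-380,-20,0, 0.5,105,-430,-60,0, 0.5,115,-475,-100,0, 0.5,120,-490,-137,0]' 50;python3 -m crank '[0.5,0,0,0,0, 0.5,0,0,0,0, 0.5,0,0,0,0]'
python3 - <<'E'
from loc import *
s=snap('side','s20'); m=manip.sense(); print(m['tcp_pos'],m['force'],m['finger_gap'])
g=m['tcp_pos']; print(proj(s,[g+[.007,-.0275,.014],[.6275,-.248,.081]]))
cv2.imwrite('pics/s20d.png',cv2.resize(s['img'][220:340,190:320,::-1],None,fx=5,fy=5,interpolation=cv2.INTER_NEAREST))
E
```

```text
t: 22.02
tcp_pos: [0.6266, -0.2501, 0.1313]
tool_rot: [-0.701, -0.086, 0.702, -0.086]
force: [0.6, 0.4, 0.6]
finger_gap: 0.501
t: 22.4
tcp_pos: [0.6283, -0.2464, 0.1367]
tool_rot: [0.703, 0.087, -0.701, 0.088]
force: [-0.0, 0.5, 0.5]
finger_gap: 0.498
[ 0.62830661 -0.24645298  0.13678321] [ 0.73763353 -0.11508226 -0.11180343] 0.5043147696668593
[[309.00794598 287.90862253]
 [299.94662707 300.26918343]]
```

View pics/s20d.png

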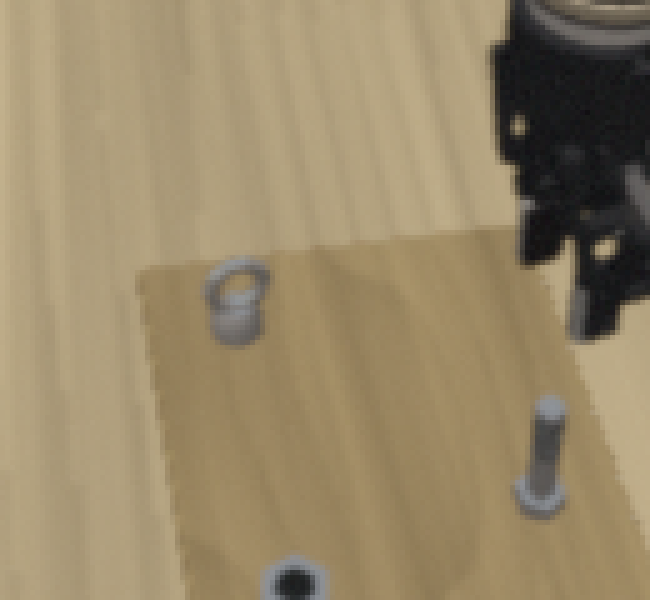

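```bash
python3 -m crank '[0.5,-1,-1.5,-40,0, 0.5,-1,-1.5,-70,0, 0.5,-1,-1.5,-91,0, 0.5,-1,-1.5,-91,0, 0.1,-1,-1.5,-91,0, 0.1,-1,-1.5,-91,0, 0.1,-1,-1.5,-91,0, 0.1,-1,-1.5,-91,0]' 50
python3 - <<'E'
from loc import *
s=snap('side','s21'); m=manip.sense(); print(m['tcp_pos'],m['force'],m['finger_gap'])
cv2.imwrite('pics/s21d.png',cv2.resize(s['img'][220:340,190:320,::-1],None,fx=5,fy=5,interpolation=cv2.INTER_NEAREST))
E
```

```text
t: 23.45
tcp_pos: [0.6275, -0.2493, 0.0452]
tool_rot: [0.703, 0.086, -0.701, 0.088]
force: [-0.2, -0.1, 6.2]
finger_gap: 0.143
[ 0.62749271 -0.24927744  0.04513392] [0.66254211 0.02657672 5.98901288] 0.1407141461670375
```

View pics/s21d.png

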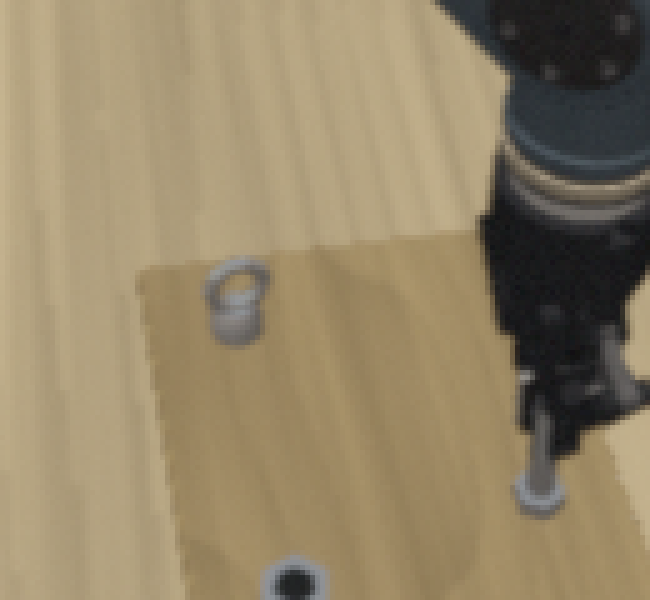

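```bash
python3 -m crank '[0.1,0,0,30,0, 0.1,0,0,80,0, 0.1,-5,5,130,0, 0.1,-20,30,180,0, 0.1,-40,80,214,0, 0.1,-60,135,214,0, 0.1,-75,190,214,0, 0.1,-90,245,214,0, 0.1,-105,300,214,0, 0.1,-115,355,214,0]' 50; python3 -m crank '[0.1,-5,50,0,0, 0.1,-6,95,0,0, 0.1,-6,125,0,0, 0.1,-6,136,0,0, 0.1,-6,136,0,0, 0.1,-6,136,0,0]'
python3 - <<'E'
from loc import *
s=snap('side','s22'); m=manip.sense(); g=m['tcp_pos'];print(g,m['force'],m['finger_gap'])
print(proj(s,[g-[0,0,.027]]))
cv2.imwrite('pics/s22d.png',cv2.resize(s['img'][115:185,195:265,::-1],None,fx=8,fy=8,interpolation=cv2.INTER_NEAREST))
E
```

```text
t: 24.75
tcp_pos: [0.5099, 0.1079, 0.2573]
tool_rot: [-0.701, -0.087, 0.702, -0.087]
force: [0.7, 0.2, -0.6]
finger_gap: 0.137
t: 25.5
tcp_pos: [0.5053, 0.2411, 0.2573]
tool_rot: [-0.702, -0.086, 0.702, -0.087]
force: [0.0, 0.1, -1.5]
finger_gap: 0.138
[0.50537612 0.24101692 0.25738477] [-0.21273495  0.34250152 -1.56699807] 0.1425294837410334
[[228.61128509 147.59250102]]
```

View pics/s22d.png

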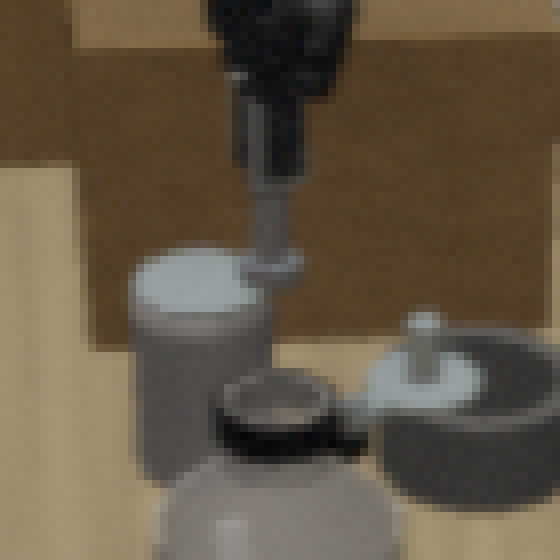

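Head at about (229,148), mouth at about (229,165). I'll shift slightly in +x and +y and descend.

```bash
python3 -m crank '[0.1,1.2,1.3,-15,0, 0.1,1.2,1.3,-35,0, 0.1,1.2,1.3,-50,0, 0.1,1.2,1.3,-60,0, 0.1,1.2,1.3,-66,0, 0.1,1.2,1.3,-66,0]' 50
python3 - <<'E'
from loc import *
s=snap('side','s23'); m=manip.sense(); print(m['tcp_pos'],m['force'],m['finger_gap'])
cv2.imwrite('pics/s23d.png',cv2.resize(s['img'][115:185,195:265,::-1],None,fx=8,fy=8,interpolation=cv2.INTER_NEAREST))
E
```

```text
t: 26.3
tcp_pos: [0.5065, 0.2436, 0.1912]
tool_rot: [-0.702, -0.087, 0.702, -0.087]
force: [0.6, 0.1, -0.2]
finger_gap: 0.144
[0.50677976 0.24367886 0.19165578] [-0.38925441 -0.52447739 -0.8399763 ] 0.13963828068525627
```

View pics/s23d.png

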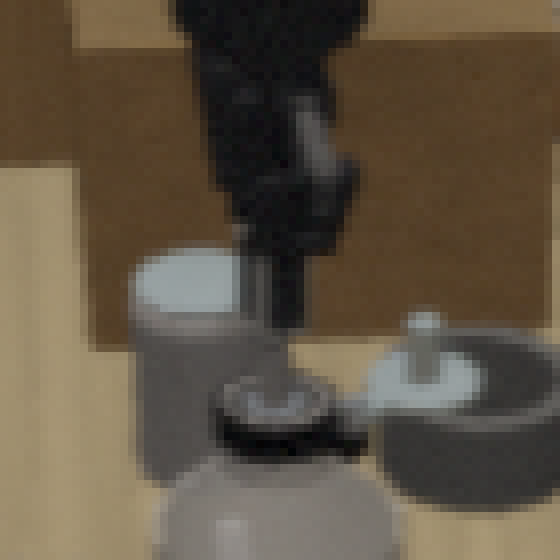

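```bash
python3 -m crank '[0.1,0.5,-1,-12,0, 0.1,0.5,-1,-20,0, 0.1,0.5,-1,-20,0, 0.4,0.5,-1,-20,0, 0.4,0.5,-1,-20,0, 0.4,0.5,-1,-20,0, 0.5,0.5,-1,10,0, 0.5,0.5,-1,45,0, 0.5,0.5,-1,45,0, 0.5,0.5,-1,45,0]' 50
python3 - <<'E'
from loc import *
s=snap('side','s24'); m=manip.sense(); print(m['t'],m['tcp_pos'],m['force'],m['finger_gap'])
cv2.imwrite('pics/s24d.png',cv2.resize(s['img'][125:225,190:290,::-1],None,fx=6,fy=6,interpolation=cv2.INTER_NEAREST))
E
```

```text
t: 27.6
tcp_pos: [0.5065, 0.2425, 0.2362]
tool_rot: [-0.701, -0.087, 0.702, -0.087]
force: [0.4, -0.4, -0.6]
finger_gap: 0.502
27.65 [0.50618028 0.24238685 0.2356106 ] [-0.74457508  0.15891406 -0.2371281 ] 0.4958320629518881
```

View pics/s24d.png

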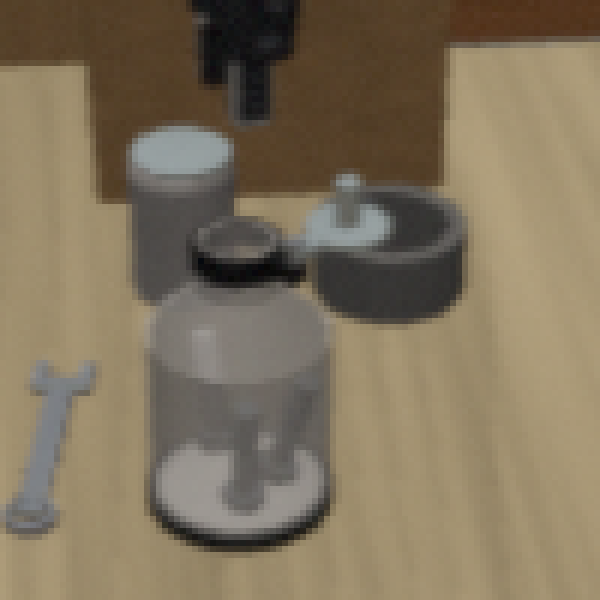

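All three bolts are inside the jar. Back to the knob at about (248,156).

```bash
python3 -m crank '[0.5,30,-1,0,0, 0.5,60,-1,0,0, 0.5,60.5,-1,0,0, 0.5,60.5,-1,-20,0, 0.5,60.5,-1,-20,0, 0.5,60.5,-1,-20,0]' 20
python3 - <<'E'
from loc import *
s=snap('side','s25'); m=manip.sense(); g=m['tcp_pos'];print(m['t'],g,m['force'],m['finger_gap'])
print(proj(s,[g+[.007,-.0275,.014],[.567,.241,.202]]))
cv2.imwrite('pics/s25d.png',cv2.resize(s['img'][115:175,215:275,::-1],None,fx=10,fy=10,interpolation=cv2.INTER_NEAREST))
E
```

```text
t: 28.4
tcp_pos: [0.5668, 0.2417, 0.2164]
tool_rot: [-0.701, -0.087, 0.702, -0.087]
force: [0.1, -0.2, 0.2]
finger_gap: 0.498
28.45 [0.56725    0.24173926 0.21688601] [ 0.42919442 -0.22839272 -1.03112957] 0.5010831868124116
[[251.85783199 150.53511268]
 [248.22462239 154.65767785]]
```

View pics/s25d.png

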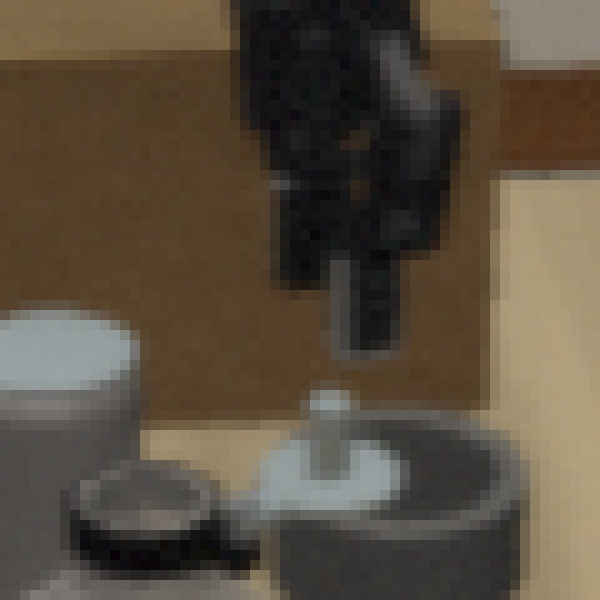

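```bash
python3 -m crank '[0.5,0,0,-20,0, 0.5,0,0,-35,0, 0.5,0,0,-40,0, 0.5,0,0,-40,0, 0.1,0,0,-40,0, 0.1,0,0,-40,0, 0.1,0,0,-40,0, 0.1,0,0,-40,0]' 20
python3 - <<'E'
from loc import *
s=snap('side','s26'); m=manip.sense(); g=m['tcp_pos'];print(m['t'],g,m['force'],m['finger_gap'])
cv2.imwrite('pics/s26d.png',cv2.resize(s['img'][115:175,215:275,::-1],None,fx=10,fy=10,interpolation=cv2.INTER_NEAREST))
E
```

```text
t: 29.45
tcp_pos: [0.568, 0.2417, 0.1772]
tool_rot: [0.702, 0.087, -0.701, 0.087]
force: [-1.2, 0.1, 2.7]
finger_gap: 0.154
29.5 [0.56799076 0.24171106 0.17717278] [0.25032305 0.23756515 3.2200747 ] 0.14618301670660602
```

View pics/s26d.png

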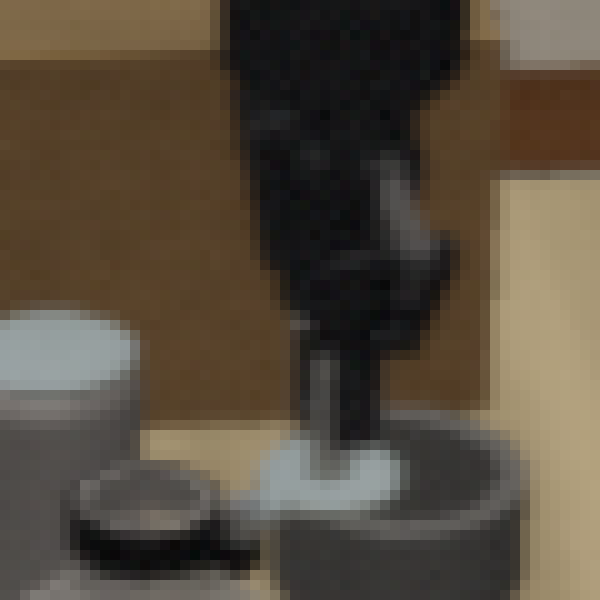

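```bash
python3 -m crank '[0.1,-2.7,3.6,0,0, 0.1,-5.5,6.8,0,0, 0.1,-9,9.7,0,0, 0.1,-12.6,12.2,0,0, 0.1,-16.7,14.2,0,0, 0.1,-21,15.7,0,0, 0.1,-25.4,16.6,0,0, 0.1,-30,17,0,0, 0.1,-30,17,0,0]' 20
python3 - <<'E'
from loc import *
s=snap('side','s27'); m=manip.sense(); g=m['tcp_pos'];print(m['t'],g,m['force'],m['finger_gap'])
cv2.imwrite('pics/s27d.png',cv2.resize(s['img'][115:175,205:265,::-1],None,fx=10,fy=10,interpolation=cv2.INTER_NEAREST))
E
```

```text
t: 30.62
tcp_pos: [0.5373, 0.2577, 0.1771]
tool_rot: [0.702, 0.087, -0.702, 0.088]
force: [0.9, -3.5, 5.4]
finger_gap: 0.15
30.675 [0.53746272 0.25770393 0.17709618] [-0.55841967 -3.55315599  5.53228248] 0.15058345728290165
```

View pics/s27d.png

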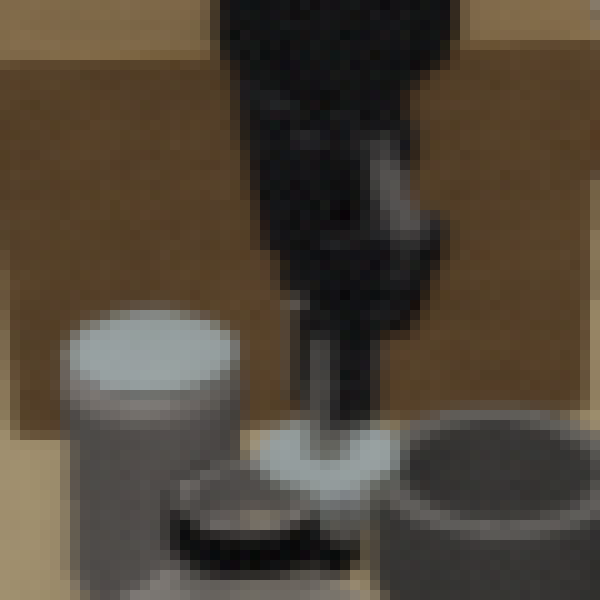

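```bash
python3 -m crank '[0.1,-4.5,-0.3,0,0, 0.1,-9,-1,0,0, 0.1,-13.2,-2.3,0,0, 0.1,-17.3,-4.1,0,0, 0.1,-21.2,-6.5,0,0, 0.1,-24.7,-9.2,0,0, 0.1,-28,-12.8,0,0, 0.1,-30.8,-16.3,0,0, 0.1,-31.5,-17.3,0,0, 0.1,-31.5,-17.3,0,0]' 20
python3 - <<'E'
from loc import *
s=snap('side','s28'); m=manip.sense(); g=m['tcp_pos'];print(m['t'],g,m['force'],m['finger_gap'])
cv2.imwrite('pics/s28d.png',cv2.resize(s['img'][115:175,195:255,::-1],None,fx=10,fy=10,interpolation=cv2.INTER_NEAREST))
E
```

```text
t: 31.92
tcp_pos: [0.5079, 0.2421, 0.1774]
tool_rot: [0.703, 0.087, -0.7, 0.086]
force: [3.6, -1.0, 5.0]
finger_gap: 0.15
31.975 [0.50790267 0.24213707 0.17735062] [ 3.50642411 -0.26518885  4.65806895] 0.15046312689316793
```

View pics/s28d.png

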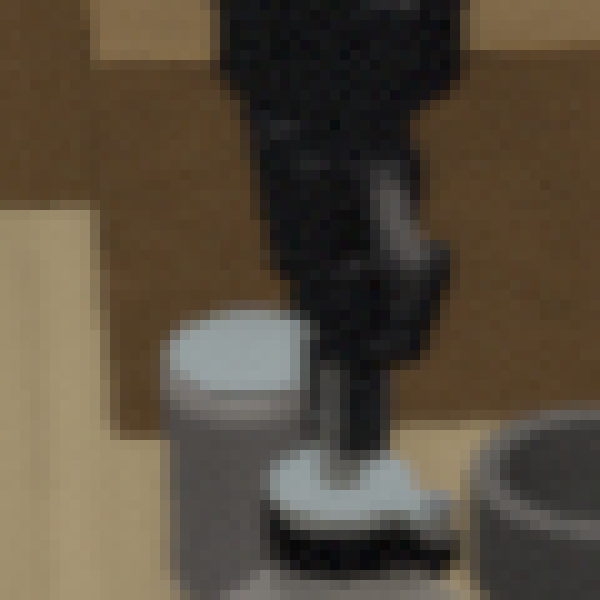

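```bash
python3 -m crank '[0.1,-0.5,-1,0,0, 0.1,-1.2,-2,0,0, 0.1,-1.2,-2,0,0]' 20; python3 -m crank '[0.5,0.5,1,0,0, 0.5,0.5,1,0,0, 0.5,0.5,1,0,0, 0.5,0.5,1,40,0, 0.5,0.5,1,90,0, 0.5,0,-60,100,0, 0.5,-10,-120,100,0, 0.5,-20,-180,100,0, 0.5,-20,-230,100,0, 0.5,-20,-240,100,0]'
python3 - <<'E'
from loc import *
s=snap('side','s29');t=snap('top','t29'); m=manip.sense(); g=m['tcp_pos'];print(m['t'],g,m['force'],m['finger_gap'])
a=cv2.resize(s['img'][140:210,195:265,::-1],(400,400),interpolation=cv2.INTER_NEAREST)
b=cv2.resize(t['img'][180:240,190:250,::-1],(400,400),interpolation=cv2.INTER_NEAREST)
cv2.imwrite('pics/f29.png',np.hstack([a,b]))
E
```

```text
t: 32.35
tcp_pos: [0.5069, 0.2409, 0.1776]
tool_rot: [0.704, 0.088, -0.7, 0.086]
force: [3.5, 2.1, 5.9]
finger_gap: 0.146
t: 33.6
tcp_pos: [0.4844, -0.0032, 0.2763]
tool_rot: [-0.702, -0.086, 0.702, -0.085]
force: [0.9, 0.5, 0.3]
finger_gap: 0.503
33.7 [ 0.48455183 -0.00132675  0.27621411] [ 0.28978376 -0.32868231 -0.2320719 ] 0.4992169093534557
```

View pics/f29.png

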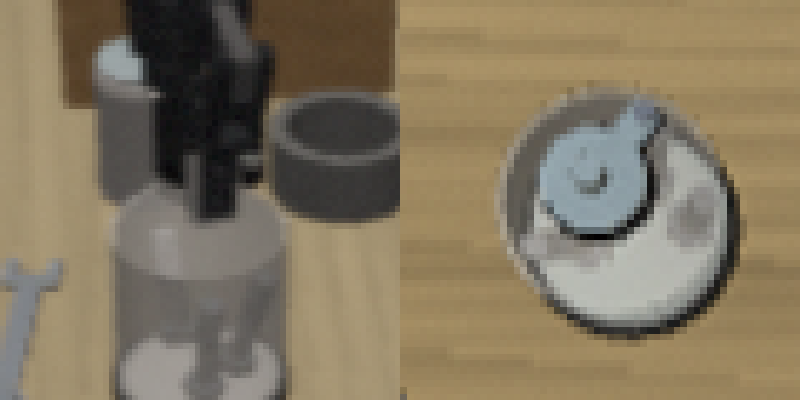

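View pics/t29.png

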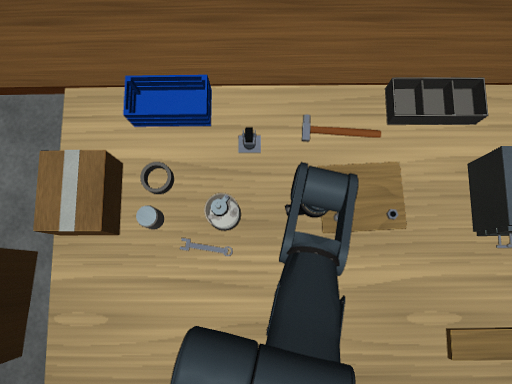

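Run:
```python
from loc import *
ims=[load(f)['img'] for f in('top0','t29')]
g=[cv2.cvtColor(i,cv2.COLOR_RGB2GRAY).astype(np.float32) for i in ims]
def shift(a,b,box):
    x0,y0,x1,y1=box; W=np.eye(2,3,dtype=np.float32)
    try: cc,W=cv2.findTransformECC(a[y0:y1,x0:x1],b[y0:y1,x0:x1],W,cv2.MOTION_EUCLIDEAN,(3,200,1e-6),None,3)
    except Exception as e: return e
    return cc,W.round(3).tolist()
print('cover',shift(g[0],g[1],(206,190,234,220)))
print('ref table/tin',shift(g[0],g[1],(134,158,165,232)), 'wrench',shift(g[0],g[1],(178,234,236,260)))
o=[cv2.resize(i[185:235,195:245,::-1],(400,400),interpolation=cv2.INTER_CUBIC) for i in ims]
cv2.imwrite('pics/cmp.png',np.hstack(o))
```

```text
cover (0.8342254256546409, [[0.9940000176429749, -0.10999999940395355, 2.6489999294281006], [0.10999999940395355, 0.9940000176429749, -1.9950000047683716]])
ref table/tin (0.9998859355946252, [[1.0, -0.0, 0.014000000432133675], [0.0, 1.0, 0.0]]) wrench (0.9989648166688021, [[1.0, 0.0, 0.027000000700354576], [-0.0, 1.0, 0.008999999612569809]])
```

View pics/cmp.png

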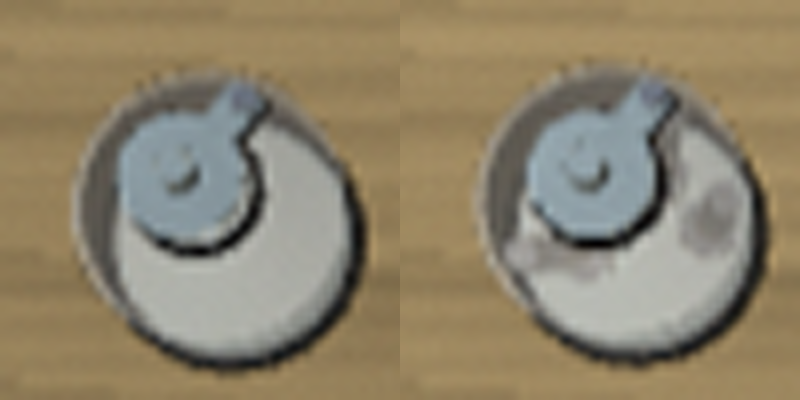

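```bash
python3 -m crank '[0.5,0,-50,0,0, 0.5,0,-100,0,0, 0.5,0,-150,0,0, 0.5,0,-170,0,0, 0.5,0,-170,0,0, 0.5,0,-170,0,0]'
python3 - <<'E'
from loc import *
s=snap('side','s30');t=snap('top','t30'); m=manip.sense(); print(m['t'],m['tcp_pos'],m['qd'])
a=cv2.resize(s['img'][145:215,195:265,::-1],(400,400),interpolation=cv2.INTER_NEAREST)
b=cv2.resize(load('side0')['img'][145:215,195:265,::-1],(400,400),interpolation=cv2.INTER_NEAREST)
cv2.imwrite('pics/f30.png',np.hstack([b,a]))
E
```

```text
t: 34.45
tcp_pos: [0.4846, -0.1686, 0.2763]
tool_rot: [-0.701, -0.088, 0.702, -0.087]
force: [0.5, -0.1, 0.7]
finger_gap: 0.498
34.55 [ 0.48472618 -0.16876116  0.27647772] [-0.00415327  0.00026374 -0.00485158 -0.00475832 -0.00338532 -0.00263803]
```

View pics/f30.png

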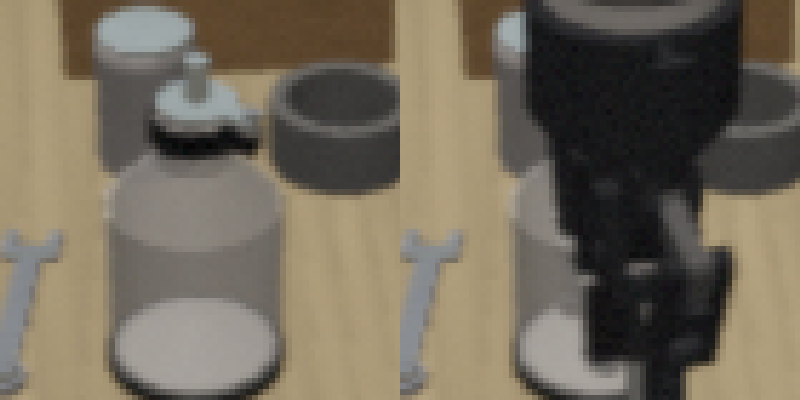

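View pics/s30.png

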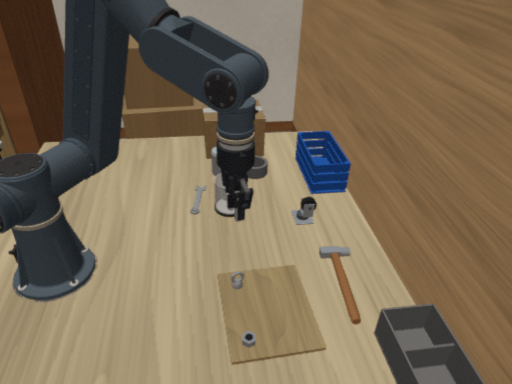

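Camera line of sight is blocked by the hand; I'll move it out to +x.

```bash
python3 -m crank '[0.5,45,-40,0,0, 0.5,90,-80,0,0, 0.5,135,-120,0,0, 0.5,180,-120,0,0, 0.5,200,-120,0,0, 0.5,200,-120,0,0, 0.5,200,-120,0,0]'
python3 - <<'E'
from loc import *
s=snap('side','s31');t=snap('top','t31'); m=manip.sense(); print(m['t'],m['tcp_pos'])
a=cv2.resize(s['img'][145:215,195:265,::-1],(400,400),interpolation=cv2.INTER_NEAREST)
b=cv2.resize(load('side0')['img'][145:215,195:265,::-1],(400,400),interpolation=cv2.INTER_NEAREST)
cv2.imwrite('pics/f31.png',np.hstack([b,a]))
P=cloud(s); k=(P[...,1]>.19)&(P[...,1]<.3)&(abs(P[...,0]-.51)<.08)
for lo,hi in((.19,.21),(.17,.18)):
  q=P[k&(P[...,2]>lo)&(P[...,2]<hi)]; print(len(q),q.mean(0))
E
```

```text
t: 35.42
tcp_pos: [0.6841, -0.2896, 0.2763]
tool_rot: [-0.701, -0.088, 0.702, -0.087]
force: [-0.7, -0.4, 0.2]
finger_gap: 0.503
35.525 [ 0.68389989 -0.29016546  0.27691333]
24 [0.5055685  0.24129498 0.19644114]
109 [0.50935627 0.23365529 0.17525695]
```

View pics/f31.png

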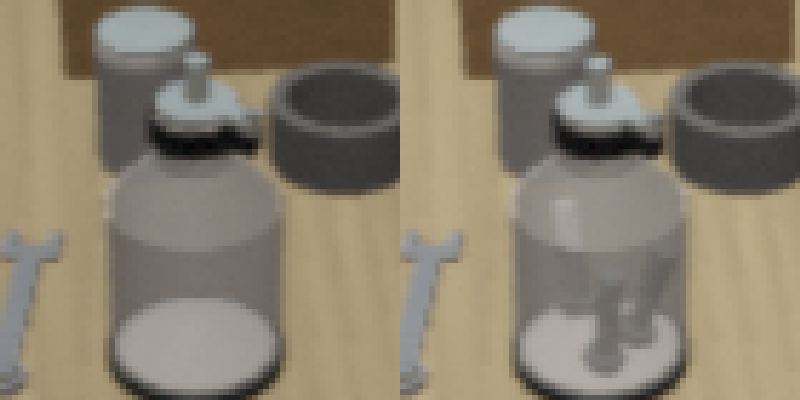

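Run:
```python
from station import workorder
print(workorder.sign_off())
```

```text
the job is handed in; nothing more can be done
None
```

I put all three bolts in the jar, swung the cover back over the mouth and handed the job in at about 35.5 s of the 72 s allowed. `workorder.sign_off()` reports no verdict, so I can't say whether the run was judged a pass.

**What I did:** I pinched the cover's knob and swung it about 2.0 rad aside. I fed the bolts in head first, one at a time, with no contact force when each head entered the neck. I then swung the cover back until a light resistance of 3–4 N, which I took as the stop, and moved the arm clear.

**Last checks:**
- **Jar and cover:** the jar stands upright, and the disc looks square over the collar in both views, to within about 2 mm.
- **Bolts:** two bolts show clearly inside the jar in the last side picture. The first one dropped is hidden behind them, though I had seen it inside earlier.
- **Bystanders:** image comparison shows no movement of the tin, tape or wrench. The nut, eye nut, caster and hammer look unmoved by eye.

**What disagreed:**
- **Tool length:** the fingertips appeared about 30 mm higher than the quoted tool length implies. I worked to the camera heights instead, and contact was consistent with them.
- **Cover rotation:** comparing the cover before and after gave a rotation of about 0.11 rad. The first picture looked slightly ajar and the last squarely shut, but the jar may also have turned or slid a millimetre or two. I didn't measure the cover angle itself.

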